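# Strip the embossing chase and zero the batch counter

### The job

The embossing run is finished, so strip the chase: throw the toggle clamp's red handle over until the clamp arm stands up past upright, then lift the aluminium guide plate off by its black knob and lay it flat on the middle of the stone slab. Then take every brass die out of its pocket - press the far end of a die (the end towards the clamp) down so that its near end tips up - and lay the dies flat, side by side, inside the tin tray. The batch counter's reset knob must also be turned back to its zero stop; the clamp stays open, and the other things on the bench stay where they are.

Things in the scene. Friction and masses are not known exactly. Their poses are not given: they have to be found in the camera images.
- chase: Embossing chase, fixed: grey steel block 96 mm (x) by 192 mm (y), flat top 44 mm above the table, four recessed pockets in a row along y, a toggle clamp at its far (+x) side. Origin on the table under the block's centre; +x points away from the robot, towards the clamp.
- pocket1 (a point): Centre of pocket 1's mouth, level with the chase's top; axes as the chase. 78 mm (x) by 38 mm (y), 8 mm walls between pockets. The near half, from the near wall to 1.6 mm past the centre, has a ledge 8 mm down on which the die lies flush; under the far half is a well 24 mm deeper than the ledge.
- pocket2 (a point): Centre of pocket 2's mouth, level with the chase's top; axes as the chase. 78 mm (x) by 38 mm (y), 8 mm walls between pockets. The near half, from the near wall to 1.6 mm past the centre, has a ledge 8 mm down on which the die lies flush; under the far half is a well 24 mm deeper than the ledge.
- pocket3 (a point): Centre of pocket 3's mouth, level with the chase's top; axes as the chase. 78 mm (x) by 38 mm (y), 8 mm walls between pockets. The near half, from the near wall to 1.6 mm past the centre, has a ledge 8 mm down on which the die lies flush; under the far half is a well 24 mm deeper than the ledge.
- pocket4 (a point): Centre of pocket 4's mouth, level with the chase's top; axes as the chase. 78 mm (x) by 38 mm (y), 8 mm walls between pockets. The near half, from the near wall to 1.6 mm past the centre, has a ledge 8 mm down on which the die lies flush; under the far half is a well 24 mm deeper than the ledge.
- clamp_pivot (a point): Hinge point of the clamp arm, 78 mm above the table, 110 mm along the chase's +x from its origin; the arm turns about the chase's y axis through it. The steel clamp tower reaches from 94 to 154 mm along the chase's +x, 34 mm wide, up to 98 mm above the table.
- clamp_arm (a joint): Angle of the clamp's steel arm (rad): 0 clamped, level, pointing from the pivot to the robot; pi/2 upright; 1.78 fully open. 72 mm long, 20 wide, a rubber foot hangs 29 mm at its end onto the guide plate. It cannot be lifted itself (toggle lock): the handle drives it, slowly at first (handle 0.17, 0.77, 1.5, 1.65 rad gives arm 0.09, 0.70, 1.57, 1.78).
- handle_grip (a point): Centre of the clamp's red handle grip, 78 mm long (z, to the free end), 24 wide (y), 16 thick (x). Clamped, the handle is upright, pinned to the arm 24 mm ahead of the pivot; pushed at the grip away from the robot and on down it turns to about level, pointing +x. 91 mm from pin to here. About 2 N of friction; it stays where left.
- guide_knob (a point): Aluminium guide plate, loose, 96 (x) by 192 (y) by 5 mm, about 240 g, four windows, lying on the chase over the pockets. This point is on the axis of the black knob at its middle, 20 mm above the plate's underside. The knob is a cylinder, 22 mm diameter, from 11 to 39 mm above the underside, on a 17 mm neck. z up.
- die1_mid (a point): Centre of brass die 1, loose, 76 (x) by 36 (y) by 8 mm, about 180 g, or absent; starts in pocket 1, flush, 1 mm play all round, z up. If pressed about 12 mm from its far (+x) end, down to 12 mm below the chase's top it tips over the ledge edge and stays leaning about 40 degrees, near end some 20 mm above the top.
- die2_mid (a point): Centre of brass die 2, loose, 76 (x) by 36 (y) by 8 mm, about 180 g, or absent; starts in pocket 2, flush, 1 mm play all round, z up. If pressed about 12 mm from its far (+x) end, down to 12 mm below the chase's top it tips over the ledge edge and stays leaning about 40 degrees, near end some 20 mm above the top.
- die3_mid (a point): Centre of brass die 3, loose, 76 (x) by 36 (y) by 8 mm, about 180 g, or absent; starts in pocket 3, flush, 1 mm play all round, z up. If pressed about 12 mm from its far (+x) end, down to 12 mm below the chase's top it tips over the ledge edge and stays leaning about 40 degrees, near end some 20 mm above the top.
- die4_mid (a point): Centre of brass die 4, loose, 76 (x) by 36 (y) by 8 mm, about 180 g, or absent; starts in pocket 4, flush, 1 mm play all round, z up. If pressed about 12 mm from its far (+x) end, down to 12 mm below the chase's top it tips over the ledge edge and stays leaning about 40 degrees, near end some 20 mm above the top.
- slab: White terrazzo stone slab, fixed, 150 (x) by 240 (y) by 20 mm, for the guide plate. Origin at the centre of its underside. Slab and tray change sides from start to start.
- tray: Open tin tray, fixed, 170 (x) by 210 (y) by 18 mm high outside, walls and floor 3 mm, for the dies. Origin at the centre of its underside.
- counter_knob (a joint): Angle of the batch counter's reset knob (rad), clockwise from above as it grows; 0 is the zero stop, so it must be turned anticlockwise. It turns with light friction (0.04 N m) and stays where it is left.
- reset_knob (a point): Grip point of the reset knob: on its vertical axis, 58 mm above the table, on the green counter box (76 by 76 by 34 mm, fixed). Its bar grip is 36 mm long along this frame's x, 12 mm thick along y, from 44 to 70 mm above the table; the red pointer on the -x end meets the dial's red mark at zero. The frame turns with the knob.
- glue_jar: Bystander: clear jar with black lid, 72 mm diameter, 95 mm tall; origin under its centre.
- spool1: Bystander: blue thread spool, 46 mm diameter, 50 mm tall, standing; origin under its centre.
- spool2: Bystander: orange thread spool, 46 mm diameter, 50 mm tall, standing; origin under its centre.
- brass_mallet: Bystander: small brass-headed mallet lying down, 22 mm high, 110 mm long; origin under its head.
- awl: Bystander: awl with a wooden handle lying down, 140 mm long.
- slicker: Bystander: turned wooden edge slicker, 26 mm diameter, 70 mm tall, standing; origin under its centre.
There are look-alikes about, which are no part of the job. Leave any purple look-alike of the part that bears die2_mid alone.

How it is judged:
On the way, in this order (a step that is already met when the one before it is completed fails the run):
1. the toggle clamp is thrown open: its arm stands past upright (value of joint clamp_arm above 1.6 rad), for 0.2 s.
2. the guide plate lies flat on the middle of the stone slab (horizontal distance between guide_knob and slab below 0.04 m and z of guide_knob in the frame of slab between 0.034 and 0.046 m and angle between guide_knob's own z axis and vertical below 0.1 rad), for 0.2 s.
3. every brass die lies flat in the tin tray (x of die1_mid in the frame of tray between -0.078 and 0.078 m and y of die1_mid in the frame of tray between -0.098 and 0.098 m and z of each of die1_mid, die2_mid, die3_mid, die4_mid in the frame of tray below 0.0125 m and angle between the z axis of each of die1_mid, die2_mid, die3_mid, die4_mid and the z axis of tray, either way round below 0.2 rad and x of die2_mid in the frame of tray between -0.078 and 0.078 m and y of die2_mid in the frame of tray between -0.098 and 0.098 m and x of die3_mid in the frame of tray between -0.078 and 0.078 m and y of die3_mid in the frame of tray between -0.098 and 0.098 m and x of die4_mid in the frame of tray between -0.078 and 0.078 m and y of die4_mid in the frame of tray between -0.098 and 0.098 m), for 0.2 s.
At the end, for the whole second after the job is handed in: Clamp arm past 1.6 rad; guide plate flat (0.1 rad) on the slab, knob within 40 mm of its centre; every die present inside the tray, flat on its floor (0.2 rad, not stacked); reset knob within 0.08 rad of its zero stop; all released and at rest (all of step 2 and all of step 3 and value of joint clamp_arm above 1.6 rad and value of joint counter_knob below 0.08 rad and linear speed of each of guide, die1, die2, die3, die4 below 0.02 m/s); the robot touches nothing.
It fails at once if one of the bystanders (jar, spools, mallet, awl, slicker) is shifted by more than 40 mm or knocked over (distance of any of glue_jar, spool1, spool2, brass_mallet, awl, slicker from where it was at the start of the episode above 0.04 m or angle between any of glue_jar, spool1, spool2, slicker's own z axis and vertical above 0.5 rad).
Of die1, die2, die3, die4 only 3 to 4 are there at a start; the rules pass over those that are not, and their reading is None.
At some moment in a run one of guide may be knocked a few centimetres aside while the robot is not near it.
Once in a run the grip may slacken for a moment while it holds something.
It also fails if it takes over 210 s, if anything falls off the work surface, if the arm or the gripper's body presses on something with over 40 N, if the wrist force passes 120 N, or if a joint passes its speed limit or range.

### The arm

A 7-joint arm with a two-finger parallel gripper is mounted at the origin on the work surface. World frame = base frame: x ahead of the robot, y to its left, z up, the work surface at z = 0. Lengths are in m, angles in rad, forces in N, time in s.
With the tool pointing down it reaches from about 0.4 to 0.85 m from the base axis. Payload 4.5 kg.
Tool frame: the origin (TCP) lies at the centre of the arm's flange, where the gripper is bolted on; the fingertips stand nose_length ahead of it and the grasp point (between the pads) lies 147 mm ahead of it (nose_length is the distance from the TCP to the fingertips, in m); z points along the fingers, y is the line along which they close (so a half turn about z gives the same grasp; the last joint's range is limited). The gripper opens to 88 mm and grips with 3 to 60 N. Pads are 18 mm wide; open, the fingers measure 123 mm over their backs; the gripper's body (75 mm by 187 mm) begins 45 mm behind the grasp point.
Start: joints at [1.155, 0.689, -0.195, 1.565, 0.157, 0.902, -0.215], TCP at [0.272, -0.563, 0.405] pointing down, gripper open.
Joint ranges: [-3.01, 3.01], [-0.46, 2.08], [-1.47, 1.51], [0.13, 2.56], [-1, 4.14], [0.04, 2.09], [-2.66, 2.66]. Speed limits (rad/s): [2.57, 2.57, 3.14, 3.14, 3.14, 3.14, 3.14].

### API

Orientations are given as a unit quaternion [x, y, z, w].
In Python, from plant import * gives the robot as it stands.
- The arm moves only by the tool play_rows, never from a script. Its argument "rows" is a list that holds one entry, the list of rows, each a list of 6 numbers: the shift along the tool's x, y, z normalised to -1 to 1, where 1 is 0.5 m, then the turn, a rotation vector about the tool's x, y, z normalised to -1 to 1, where 1 is 0.5 rad. A call has 1 to 20 rows; each row is the pose to reach, as a shift and turn from the pose commanded when the call began, along the tool's axes at that moment; what a row does not reach only later rows make up. A row lasts 1/12 s, in which the tool goes at most 41.7 mm and 7.16 degrees, less where a joint would pass 70% of its speed; a pose out of reach is approached as far as the arm can. A call with a number of a shift or a turn outside -1 to 1 is refused whole. A call with a gripper value outside its range is refused whole. "claw" is the closure, from 0 (fully open) to 1 (shut), set as the call begins (left out, the last holds). The fingers move at their own pace and stop on an object; "squeeze" is the grip in N (left out, the last holds). Time passes only in rows, so rows that repeat a pose let the fingers close. It gives the time, the measured TCP pose, the force, the opening and the grip force at its end, in the units of the state.
- get_state(): the state, without advancing time (a new reading comes with each control period).
- snapshot(name): name is "scene" or "side" or "wrist"; returns a dict with "pixels" (384x512x3 uint8, blue, green, red), "camera_matrix" (3x3 intrinsics, pixels), "world_to_cam" (4x4, takes a point from world to camera coordinates); the wrist camera has in their place "mount" (4x4, takes a point from camera to tool coordinates, whose origin is the TCP and whose axes are the flange's). Camera axes: x right, y down, z forward; pixel columns grow to the right and rows downward; lengths in m; the calibration is good to about 2 mm. The wrist camera is an equidistant fisheye: a pixel r from the principal point sees the ray r / f radians off the axis. A picture is of the moment at which its call begins: read the wrist's pose just before it. There is no depth.
- finish_job(): hands the job in; it is judged then, once.
The state is a dict: "clock": time; "q": joint angles; "qd": joint speeds; "joint_torque": joint torques, N m; "tool_pos": TCP position; "eef_rot": TCP orientation; "contact_force": force on the tool from outside, world axes, zero at the start; "moment": the same for the moment, N m; "opening": opening from 0.0 (shut) to 1.0 (fully open); "finger_force": force on a finger pad.
Only numpy, scipy, OpenCV 4.12 (cv2) and the standard library are available. Lean on these libraries where they do the work, as an engineer would, in place of code of your own. Each camera call takes 0.05 s, during which the arm holds its last target. There are 200 camera calls.

## Working session

There is one attempt and no reset: what is moved stays moved. The work goes in short steps, Python scripts to look and compute and a tool call to move; the robot and the scene stay as the last step left them, time stands still between calls to the robot, and variables do not carry over. Pictures are saved under pics/ and viewed, at most 16 in all, crops included, and the job is handed in when it is done.

Besides the shell and the picture viewer there is one more tool, called after "Request:" by a JSON object that holds its "op" and its "data", one argument or row to a line. play_rows: Moves the arm, as the interface text tells. Its arguments: {"type":"object","properties":{"rows":{"type":"array"},"claw":{"type":"number"},"squeeze":{"type":"number"}},"required":["rows"]}

```bash
ls; mkdir -p pics
python3 - <<'E'
from plant import *
import cv2,numpy as np
s=get_state();print(s)
try: print(nose_length)
except Exception as e: print(e)
for n in("scene","side"):
    d=snapshot(n);cv2.imwrite(f"pics/{n}0.png",d["pixels"]);np.savez(f"pics/{n}0.npz",**d);print(d["camera_matrix"],d["world_to_cam"])
E
```

```text
pics
{'clock': 0.0, 'q': array([ 1.15477951,  0.68994977, -0.19449308,  1.56634334,  0.15731188,
        0.90248981, -0.21508428]), 'qd': array([-0.00073106, -0.00082068, -0.00176373, -0.00123636,  0.00039515,
        0.00096382, -0.00069314]), 'joint_torque': array([ 7.36777583e-04, -5.27559400e+01, -1.26662023e+00, -1.53429902e+01,
       -5.25753619e-02,  6.49285968e-03,  1.48685945e-04]), 'tool_pos': array([ 0.27157281, -0.56254928,  0.40393077]), 'eef_rot': array([ 9.74803964e-01,  2.23061475e-01, -2.75653338e-04, -8.56256049e-04]), 'contact_force': array([ 0.55101708, -0.27544813,  0.4830161 ]), 'moment': array([-0.01071683,  0.03105126, -0.03052125]), 'finger_force': 0.0, 'opening': 1.0028963401048607}
0.166
[[387.62187322   0.         255.41536557]
 [  0.         387.62187322 192.01911045]
 [  0.           0.           1.        ]] [[-0.1660425   0.98595475  0.01797553  0.11114023]
 [ 0.70419102  0.1313126  -0.69776215 -0.34086716]
 [-0.69032232 -0.10319996 -0.71610395  1.46660844]
 [ 0.          0.          0.          1.        ]]
[[411.25164441   0.         257.63777245]
 [  0.         411.25164441 184.70522327]
 [  0.           0.           1.        ]] [[ 0.98830606 -0.1514305   0.01788697 -0.56471191]
 [-0.06250712 -0.50933265 -0.85829663  0.13693968]
 [ 0.13908271  0.8471417  -0.51284203  0.97185643]
 [ 0.          0.          0.          1.        ]]
```

View pics/scene0.png

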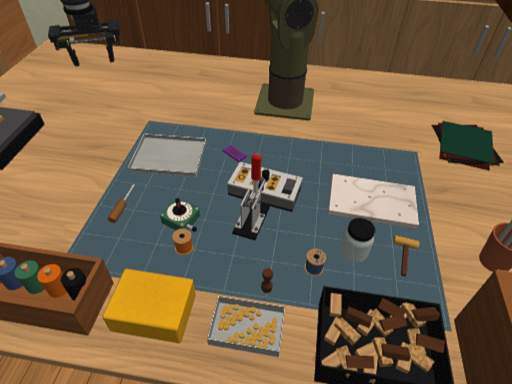

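View pics/side0.png

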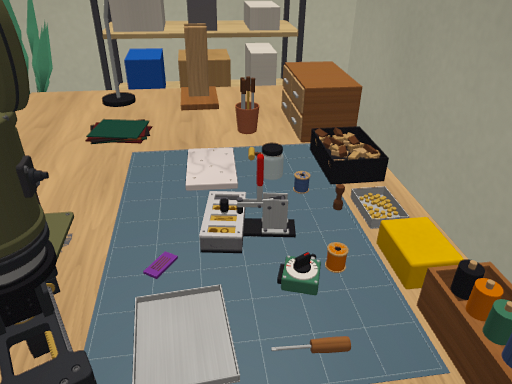

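The scene view shows the tray at the left (168,153), the slab at the right (373,200), the chase at (265,185), the handle at (257,167) and the counter at (180,213). One window looks dark, at (289,186). The side view agrees, with the chase at (222,220), the counter at (301,272) and the tray at (185,335).

```bash
cat > h.py <<'E'
from plant import *
import cv2,numpy as np
from scipy.spatial.transform import Rotation as R
def load(n): return dict(np.load(f"pics/{n}.npz"))
def ray(d,u,v):
    K=d["camera_matrix"];
    if "world_to_cam" in d:
        T=np.linalg.inv(d["world_to_cam"]);r=np.linalg.solve(K,[u,v,1.])
    else:
        T=d["pose"]@d["mount"];x=(u-K[0,2])/K[0,0];y=(v-K[1,2])/K[1,1];a=np.hypot(x,y)
        r=np.array([x/a*np.sin(a),y/a*np.sin(a),np.cos(a)])
    return T[:3,3],T[:3,:3]@r
def onz(d,u,v,z):
    o,r=ray(d,u,v);return o+r*(z-o[2])/r[2]
def two(d1,p1,d2,p2):
    (a,r),(b,s)=ray(d1,*p1),ray(d2,*p2)
    t=np.linalg.lstsq(np.c_[r,-s],b-a,rcond=None)[0];p,q=a+r*t[0],b+s*t[1];return (p+q)/2,np.linalg.norm(p-q)
def proj(d,p):
    K=d["camera_matrix"]
    if "world_to_cam" in d:
        c=d["world_to_cam"]@np.r_[p,1];c=K@c[:3];return c[:2]/c[2]
    c=np.linalg.inv(d["pose"]@d["mount"])@np.r_[p,1];a=np.arctan2(np.hypot(c[0],c[1]),c[2]);n=c[:2]/np.hypot(c[0],c[1])
    return K[0,0]*a*n+K[:2,2]
def pose(s=None):
    s=s or get_state();T=np.eye(4);T[:3,:3]=R.from_quat(s["eef_rot"]).as_matrix();T[:3,3]=s["tool_pos"];return T
def snap(cam,name):
    P=pose();d=snapshot(cam);d=dict(d)
    if cam=="wrist": d["pose"]=P
    cv2.imwrite(f"pics/{name}.png",d["pixels"]);np.savez(f"pics/{name}.npz",**d);return d
def down(yaw): # tool z down, tool y axis at heading yaw+90deg... tool x along heading yaw
    c,s=np.cos(yaw),np.sin(yaw);return np.array([[c,s,0],[s,-c,0],[0,0,-1.]])
def go(pos,Rm):
    """numbers for play_rows from current pose (measured)"""
    P=pose();dp=P[:3,:3].T@(np.array(pos)-P[:3,3]);rv=R.from_matrix(P[:3,:3].T@Rm).as_rotvec()
    print("row",np.round(np.r_[dp/.5,rv/.5],4),"min rows",max(np.linalg.norm(dp)/.0417,np.degrees(np.linalg.norm(rv))/7.16).round(1))
E
python3 - <<'E'
from h import *
s=load("scene0");e=load("side0")
for n,z,pts in(("traytop",.018,[(148,136),(206,138),(195,174),(130,169)]),("slab",.02,[(334,175),(415,181),(418,223),(330,211)]),("spool1",.05,[(315,253)]),("spool2",.05,[(182,233)]),("jar",.095,[(361,225)]),("counterknob",.07,[(180,208)]),("mallet",.02,[(405,242)]),("slicker",.07,[(268,270)]),("awl",.01,[(117,210),(133,186)]),("purple",.008,[(234,153)])):
    q=np.array([onz(s,*p,z) for p in pts]);print(n,q[:,:2].round(3).tolist(),q.mean(0)[:2].round(3))
for n,z,pts in(("traytop",.018,[(135,296),(222,287)]),("slab",.02,[(188,150),(233,149),(236,185),(187,188)]),("counterknob",.07,[(302,258)])):
    print(n,[onz(e,*p,z).round(3)[:2].tolist() for p in pts])
print("handle top",two(s,(257,155),e,(260,154)),"handle bot",two(s,(257,179),e,(260,185)))
print("knob",two(s,(265,175),e,(226,206)))
for n,z,pts in(("chase",.044,[(237,163),(302,184),(296,207),(229,187)]),):print(n,[onz(s,*p,z).round(3)[:2].tolist() for p in pts])
print(load("side0").keys()); d=snap("wrist","w0");print(d["camera_matrix"],d["mount"])
im=cv2.resize(s["pixels"][130:250,150:310],None,fx=5,fy=5,interpolation=cv2.INTER_CUBIC);cv2.imwrite("pics/c0.png",im)
E
```

```text
traytop [[0.318, -0.419], [0.292, -0.229], [0.466, -0.217], [0.481, -0.414]] [ 0.389 -0.32 ]
slab [[0.396, 0.192], [0.377, 0.43], [0.543, 0.418], [0.543, 0.185]] [0.465 0.306]
spool1 [[0.712, 0.15]] [0.712 0.15 ]
spool2 [[0.711, -0.178]] [ 0.711 -0.178]
jar [[0.644, 0.25]] [0.644 0.25 ]
counterknob [[0.649, -0.2]] [ 0.649 -0.2  ]
mallet [[0.615, 0.378]] [0.615 0.378]
slicker [[0.792, 0.048]] [0.792 0.048]
awl [[0.636, -0.39], [0.54, -0.383]] [ 0.588 -0.386]
purple [[0.338, -0.125]] [ 0.338 -0.125]
traytop [[0.292, -0.228], [0.463, -0.226]]
slab [[0.4, 0.413], [0.549, 0.403], [0.534, 0.168], [0.395, 0.168]]
counterknob [[0.628, -0.219]]
handle top (array([ 0.57001689, -0.0170215 ,  0.2094621 ]), np.float64(0.00112023151848895)) handle bot (array([ 0.57055621, -0.01629742,  0.12879548]), np.float64(0.00466677268358364))
knob (array([ 0.48961474, -0.00597201,  0.0693473 ]), np.float64(0.005216955819061982))
chase [[0.423, -0.098], [0.477, 0.1], [0.567, 0.092], [0.526, -0.1]]
dict_keys(['pixels', 'camera_matrix', 'world_to_cam'])
[[297.31863964   0.         257.95152226]
 [  0.         297.31863964 193.50020735]
 [  0.           0.           1.        ]] [[ 1.03012943e-04 -9.65092654e-01 -2.61908685e-01  6.66254625e-02]
 [ 9.99999981e-01  1.43339535e-04 -1.34867583e-04 -9.45322267e-05]
 [ 1.67701583e-04 -2.61908666e-01  9.65092650e-01  1.93513889e-02]
 [ 0.00000000e+00  0.00000000e+00  0.00000000e+00  1.00000000e+00]]
```

View pics/c0.png

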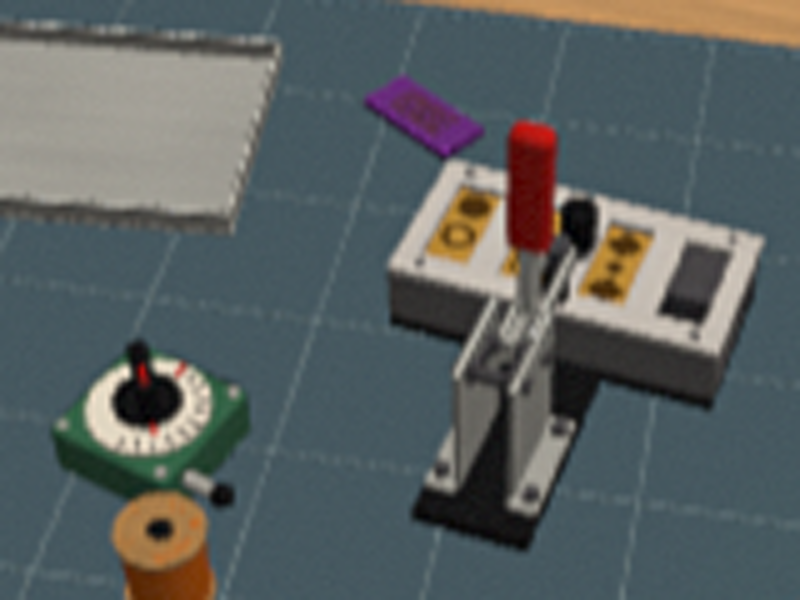

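Three dies are visible at the left, with pocket 4 (the +y end) empty. The counter pointer is at about (140,370) in the crop and its zero mark at (181,368). Next I move above the chase for a close look.

Run:
```python
from h import *
go([.43,0,.45],down(-.21))
```

```text
row [ 7.7460e-01 -8.7570e-01 -9.0700e-02 -2.6000e-03  1.1000e-03  1.3197e+00] min rows 14.1
```

Request:
{"op": "play_rows", "data": {
  "rows": [
    [[0.7746,-0.8757,-0.0907,0,0,1.0],[0.7746,-0.8757,-0.0907,0,0,1.0],[0.7746,-0.8757,-0.0907,0,0,1.0],[0.7746,-0.8757,-0.0907,0,0,1.0],[0.7746,-0.8757,-0.0907,0,0,1.0],[0.7746,-0.8757,-0.0907,0,0,1.0],[0.7746,-0.8757,-0.0907,0,0,1.0],[0.7746,-0.8757,-0.0907,0,0,1.0],[0.7746,-0.8757,-0.0907,0,0,1.0],[0.7746,-0.8757,-0.0907,0,0,1.0],[0.7746,-0.8757,-0.0907,0,0,1.0],[0.7746,-0.8757,-0.0907,0,0,1.0],[0.7746,-0.8757,-0.0907,0,0,1.0],[0.7746,-0.8757,-0.0907,0,0,1.0],[0.7746,-0.8757,-0.0907,0,0,1.0],[0.7746,-0.8757,-0.0907,0,0,1.0]]
  ],
  "claw": 1
}}

```text
clock: 1.48
tool_pos: [0.4307, 0.0028, 0.4501]
eef_rot: [1.0, -0.022, 0.0, -0.0]
contact_force: [0.3, -0.4, -0.3]
opening: 0.007
finger_force: 0.0
```

Request:
{"op": "play_rows", "data": {
  "rows": [
    [[0,0,0,0,0,0.32],[0,0,0,0,0,0.32],[0,0,0,0,0,0.32],[0,0,0,0,0,0.32]]
  ]
}}

```text
clock: 1.82
tool_pos: [0.4298, -0.0016, 0.4499]
eef_rot: [0.994, -0.106, -0.0, 0.0]
contact_force: [0.3, -0.0, -0.2]
opening: 0.004
finger_force: 0.0
```

Run:
```python
from h import *
s=get_state();print(s["clock"],s["tool_pos"],R.from_quat(s["eef_rot"]).as_matrix().round(3).tolist(),s["opening"])
snap("wrist","w1");im=cv2.imread("pics/w1.png");cv2.imwrite("pics/w1b.png",cv2.resize(im,None,fx=1.5,fy=1.5))
```

```text
1.8167 [ 0.42976025 -0.00157163  0.44988554] [[0.978, -0.21, -0.001], [-0.21, -0.978, -0.001], [-0.001, 0.001, -1.0]] 0.004120893322210388
```

View pics/w1b.png

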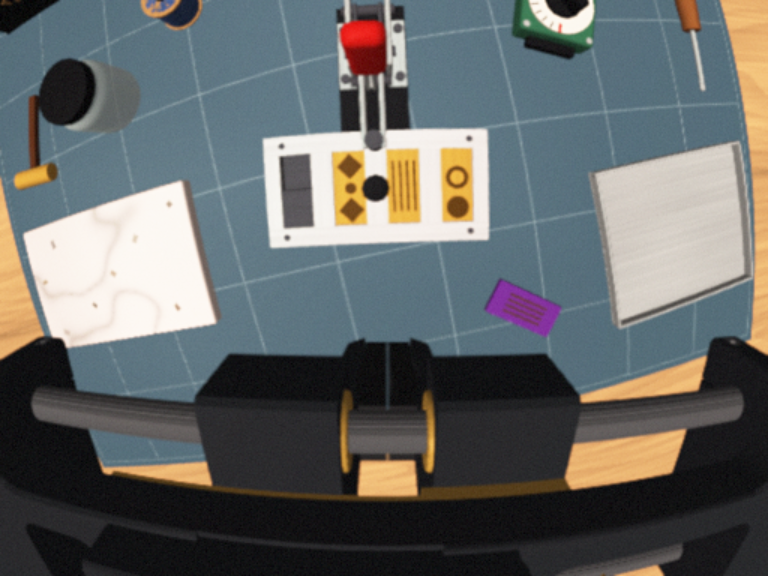

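The wrist view (1.5x) shows the plate at (264,140)-(489,240), the knob at (375,188) and dies in three windows. The slab is at left, the tray at right, and the red handle top at about (362,45).

Run:
```python
from h import *
d=load("w1")
def P(z,pts):return np.array([onz(d,u/1.5,v/1.5,z)[:2] for u,v in pts])
for n,z,pts in(("plate",.049,[(264,140),(487,130),(489,240),(271,247)]),("slab",.02,[(24,234),(187,182),(217,322),(70,347)]),("tray",.018,[(591,175),(739,143),(751,275),(620,327)])):
    q=P(z,pts);print(n,q.round(3).tolist(),q.mean(0).round(4),[np.linalg.norm(q[i]-q[i-1]).round(3) for i in range(4)],"yaws", [np.degrees(np.arctan2(*(q[i]-q[i-1])[::-1])).round(1) for i in range(4)])
print("knob",P(.083,[(375,188)]),"handle",P(.208,[(362,45)]))
```

```text
plate [[0.547, 0.081], [0.514, -0.108], [0.419, -0.092], [0.454, 0.098]] [ 0.4835 -0.005 ] [np.float64(0.095), np.float64(0.192), np.float64(0.096), np.float64(0.193)] yaws [np.float64(-10.1), np.float64(-99.8), np.float64(170.4), np.float64(79.7)]
slab [[0.545, 0.417], [0.533, 0.175], [0.389, 0.185], [0.396, 0.399]] [0.466  0.2941] [np.float64(0.15), np.float64(0.242), np.float64(0.145), np.float64(0.214)] yaws [np.float64(7.1), np.float64(-92.7), np.float64(176.1), np.float64(88.0)]
tray [[0.458, -0.213], [0.472, -0.425], [0.31, -0.436], [0.291, -0.231]] [ 0.3827 -0.3264] [np.float64(0.167), np.float64(0.213), np.float64(0.162), np.float64(0.206)] yaws [np.float64(6.3), np.float64(-86.2), np.float64(-176.2), np.float64(95.1)]
knob [[ 0.4843852  -0.00433556]] handle [[ 0.56110722 -0.01763383]]
```

```bash
cat >> h.py <<'E'
C=np.array([.484,-.005]);CY=-.175
def loc(x,y,z): # chase-local to world
    c,s=np.cos(CY),np.sin(CY);return np.array([C[0]+c*x-s*y,C[1]+s*x+c*y,z])
E
python3 - <<'E'
from h import *
go(loc(.05,0,.326),down(CY))
E
```

```text
row [ 0.2075 -0.0194  0.2478  0.0014  0.0009 -0.0723] min rows 3.9
```

Request:
{"op": "play_rows", "data": {
  "rows": [
    [[0.1,-0.0194,0.05,0.0014,0.0009,-0.0723],[0.2,-0.0194,0.1,0.0014,0.0009,-0.0723],[0.2075,-0.0194,0.15,0.0014,0.0009,-0.0723],[0.2075,-0.0194,0.2,0.0014,0.0009,-0.0723],[0.2075,-0.0194,0.2478,0.0014,0.0009,-0.0723],[0.2075,-0.0194,0.2478,0.0014,0.0009,-0.0723],[0.2075,-0.0194,0.2478,0.0014,0.0009,-0.0723]]
  ]
}}

```text
clock: 2.45
tool_pos: [0.5331, -0.013, 0.3254]
eef_rot: [0.996, -0.087, -0.001, -0.0]
contact_force: [-0.7, 0.0, 0.4]
opening: 0.004
finger_force: 0.0
```

Request:
{"op": "play_rows", "data": {
  "rows": [
    [[0.02,0,0,0,0,0],[0.04,0,0,0,0,0],[0.053,0,-0.002,0,0,0],[0.066,0,-0.004,0,0,0],[0.086,0,-0.006,0,0,0],[0.106,0,-0.008,0,0,0],[0.126,0,-0.006,0,0,0],[0.147,0,-0.002,0,0,0],[0.168,0,0.004,0,0,0],[0.185,0,0.012,0,0,0],[0.203,0,0.021,0,0,0],[0.22,0,0.032,0,0,0],[0.232,0,0.046,0,0,0],[0.243,0,0.06,0,0,0],[0.254,0,0.074,0,0,0],[0.264,0,0.088,0,0,0],[0.27,0,0.1,0,0,0],[0.276,0,0.112,0,0,0],[0.276,0,0.112,0,0,0]]
  ]
}}

```text
clock: 4.03
tool_pos: [0.67, -0.0363, 0.2702]
eef_rot: [0.996, -0.087, 0.0, -0.0]
contact_force: [-1.6, 0.8, 9.2]
opening: 0.003
finger_force: 4.0
```

Run:
```python
from h import *
s=get_state();print(s["clock"],s["tool_pos"],s["contact_force"])
a=snap("side","s1");b=snap("scene","s1b")
cv2.imwrite("pics/c1.png",np.hstack([cv2.resize(a["pixels"][110:270,180:360],(400,356),interpolation=2),cv2.resize(b["pixels"][130:280,180:350],(400,356),interpolation=2)]))
```

```text
4.0333 [ 0.66999634 -0.03625891  0.27019371] [-1.60412527  0.78385947  9.17958134]
```

View pics/c1.png

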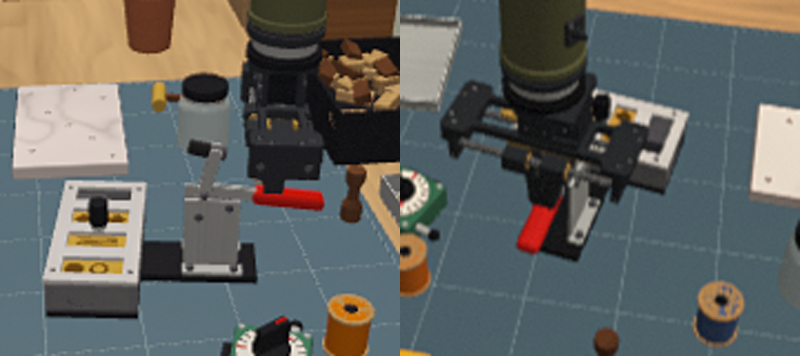

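The clamp is open, with the handle level (red bar) and the arm upright. I push a little further to the stop.

Request:
{"op": "play_rows", "data": {
  "rows": [
    [[0.004,0,0.006,0,0,0],[0.006,0,0.012,0,0,0],[0.008,0,0.018,0,0,0],[0.008,0,0.018,0,0,0],[0.008,0,0.018,0,0,0]]
  ]
}}

```text
clock: 4.55
tool_pos: [0.6718, -0.0365, 0.2666]
eef_rot: [0.996, -0.087, -0.002, -0.0]
contact_force: [-15.6, 1.9, 39.5]
opening: 0.01
finger_force: 18.7
```

Request:
{"op": "play_rows", "data": {
  "rows": [
    [[0,0,-0.08,0,0,0],[0,0,-0.16,0,0,0],[0,0,-0.24,0,0,0],[-0.06,0,-0.3,0,0,0],[-0.14,0,-0.34,0,0,0],[-0.22,0,-0.34,0,0,0],[-0.3,0,-0.34,0,0,0],[-0.38,0,-0.34,0,0,0],[-0.46,0,-0.34,0,0,0],[-0.48,0,-0.34,0,0,0],[-0.48,0,-0.34,0,0,0]]
  ],
  "claw": 0
}}

```text
clock: 5.47
tool_pos: [0.4336, 0.0049, 0.431]
eef_rot: [0.996, -0.086, -0.002, 0.0]
contact_force: [0.2, -0.5, -0.1]
opening: 0.811
finger_force: 0.0
```

Run:
```python
from h import *
d=snap("wrist","w2");s=get_state();print(s["clock"],s["tool_pos"],s["contact_force"],s["opening"])
K=cv2.inRange(d["pixels"],(0,0,0),(45,45,45));n,l,st,ce=cv2.connectedComponentsWithStats(K)
for i in range(1,n):
    if 60<st[i,4]<1500:print(st[i],ce[i].round(1),onz(d,*ce[i],.083).round(4))
```

```text
5.5167 [0.43618181 0.00477276 0.43129851] [0.99276169 0.92616995 0.31398051] 0.8588523767545065
[  0   0  20   9 123] [7.3 3.1] [0.763  0.3254 0.083 ]
[250   0  18  25 422] [258.3  11.9] [ 0.6144 -0.0272  0.083 ]
[381   0  29  14 306] [394.4   5.5] [ 0.611  -0.1911  0.083 ]
[364  26  35  17 299] [380.5  33.8] [ 0.5745 -0.1637  0.083 ]
[  21   28   43   73 1468] [42.3 52. ] [0.6502 0.2566 0.083 ]
[250 119  17  16 212] [258.2 126.7] [ 0.4849 -0.0045  0.083 ]
```

View pics/w2.png

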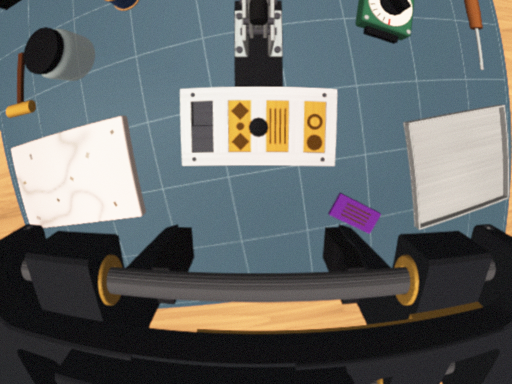

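The plate has not moved and the knob is at pixel (258,127), so world (0.485,-0.0045).

Run:
```python
from h import *
go([.4848,-.0045,.219],down(CY))
```

```text
row [ 9.890e-02  1.700e-03  4.246e-01 -1.000e-03 -1.000e-04  3.800e-03] min rows 5.2
```

Request:
{"op": "play_rows", "data": {
  "rows": [
    [[0.06,0.0017,0.06,0,0,0],[0.0989,0.0017,0.12,0,0,0],[0.0989,0.0017,0.2,0,0,0],[0.0989,0.0017,0.28,0,0,0],[0.0989,0.0017,0.34,0,0,0],[0.0989,0.0017,0.38,0,0,0],[0.0989,0.0017,0.41,0,0,0],[0.0989,0.0017,0.4246,0,0,0],[0.0989,0.0017,0.4246,0,0,0],[0.0989,0.0017,0.4246,0,0,0]]
  ]
}}

```text
clock: 6.35
tool_pos: [0.4867, -0.0049, 0.2187]
eef_rot: [0.996, -0.087, 0.001, -0.0]
contact_force: [-0.1, 0.3, 1.1]
opening: 1.006
finger_force: 0.0
```

Request:
{"op": "play_rows", "data": {
  "rows": [
    [[0,0,0,0,0,0],[0,0,0,0,0,0],[0,0,0,0,0,0],[0,0,0,0,0,0],[0,0,0,0,0,0],[0,0,0,0,0,0],[0,0,0,0,0,0],[0,0,0,0,0,0],[0,0,0,0,0,0]]
  ],
  "claw": 1,
  "squeeze": 40
}}

```text
clock: 7.1
tool_pos: [0.4857, -0.0047, 0.2188]
eef_rot: [0.996, -0.087, 0.0, -0.0]
contact_force: [-0.2, 0.6, -0.5]
opening: 0.344
finger_force: 0.0
```

Request:
{"op": "play_rows", "data": {
  "rows": [
    [[0,0,0,0,0,0],[0,0,0,0,0,0],[0,0,0,0,0,0],[0,0,0,0,0,0],[0,0,0,0,0,0],[0,0,-0.02,0,0,0],[0,0,-0.05,0,0,0],[0,0,-0.08,0,0,0],[0,0,-0.11,0,0,0],[0,0,-0.14,0,0,0],[0,0,-0.16,0,0,0],[0,0,-0.16,0,0,0]]
  ]
}}

```text
clock: 8.1
tool_pos: [0.486, -0.0048, 0.301]
eef_rot: [0.996, -0.087, 0.002, -0.001]
contact_force: [0.4, 0.0, -2.3]
opening: 0.236
finger_force: 40.0
```

Run:
```python
from h import *
s=get_state();print(s["clock"],s["finger_force"],s["contact_force"])
go([.467,.301,.299],down(-.03))
go([.467,.301,.219-.044+.022],down(-.03))
```

```text
8.1 40.00007780268788 [ 0.35413478  0.00475404 -2.30123771]
row [-0.1436 -0.5958  0.0042 -0.0022 -0.0079 -0.2887] min rows 7.3
row [-0.1444 -0.5955  0.2082 -0.0022 -0.0079 -0.2887] min rows 7.8
```

Request:
{"op": "play_rows", "data": {
  "rows": [
    [[-0.014,-0.06,0.004,0,0,-0.03],[-0.029,-0.12,0.004,0,0,-0.06],[-0.043,-0.18,0.004,0,0,-0.09],[-0.058,-0.24,0.004,0,0,-0.12],[-0.072,-0.3,0.004,0,0,-0.15],[-0.087,-0.36,0.004,0,0,-0.18],[-0.101,-0.42,0.004,0,0,-0.21],[-0.115,-0.48,0.004,0,0,-0.24],[-0.13,-0.54,0.004,0,0,-0.27],[-0.1436,-0.58,0.004,0,0,-0.2887],[-0.1436,-0.5958,0.004,0,0,-0.2887],[-0.1436,-0.5958,0.004,0,0,-0.2887],[-0.1436,-0.5958,0.004,0,0,-0.2887]]
  ]
}}

```text
clock: 9.18
tool_pos: [0.4666, 0.2999, 0.2965]
eef_rot: [1.0, -0.015, -0.0, 0.001]
contact_force: [-0.5, -0.9, -2.8]
opening: 0.235
finger_force: 40.0
```

Run:
```python
from h import *
s=get_state();print(s["clock"],s["finger_force"],s["opening"])
a=snap("side","s2");b=snap("wrist","w3")
cv2.imwrite("pics/c2.png",np.hstack([cv2.resize(a["pixels"][110:270,120:300],(400,356),interpolation=2),cv2.resize(b["pixels"],(400,300))[:,:].copy() if 0 else cv2.resize(b["pixels"],(400,356))]))
go([.467,.301,.199],down(-.03))
```

```text
9.1833 39.99977784231305 0.2345738641008002
row [-0.0002 -0.005   0.1955  0.004  -0.0002 -0.0056] min rows 2.3
```

View pics/c2.png

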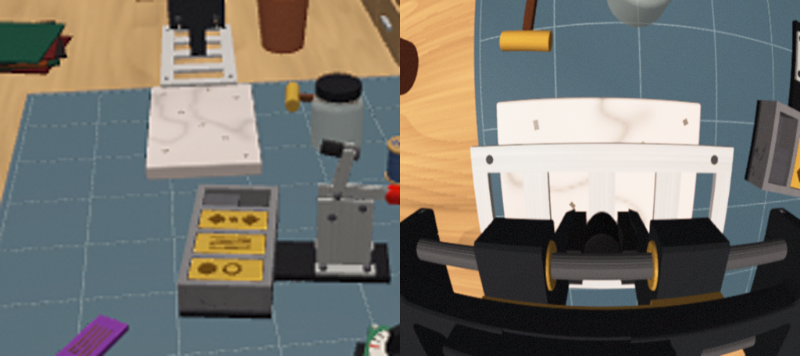

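The plate hangs level, aligned over the slab, so I lower it.

Request:
{"op": "play_rows", "data": {
  "rows": [
    [[0,0,0.04,0,0,0],[0,0,0.08,0,0,0],[0,0,0.12,0,0,0],[0,0,0.15,0,0,0],[0,0,0.17,0,0,0],[0,0,0.185,0,0,0],[0,0,0.195,0,0,0],[0,0,0.201,0,0,0],[0,0,0.201,0,0,0],[0,0,0.201,0,0,0]]
  ]
}}

```text
clock: 10.12
tool_pos: [0.4669, 0.3012, 0.197]
eef_rot: [1.0, -0.015, 0.001, -0.0]
contact_force: [0.1, 0.3, -1.8]
opening: 0.237
finger_force: 40.0
```

Request:
{"op": "play_rows", "data": {
  "rows": [
    [[0,0,0.002,0,0,0],[0,0,0.002,0,0,0],[0,0,0.002,0,0,0],[0,0,0.002,0,0,0],[0,0,0.002,0,0,0],[0,0,0.002,0,0,0],[0,0,0.002,0,0,0],[0,0,0.002,0,0,0],[0,0,-0.06,0,0,0],[0,0,-0.12,0,0,0],[0,0,-0.18,0,0,0],[0,0,-0.24,0,0,0],[0,0,-0.3,0,0,0],[0,0,-0.36,0,0,0],[0,0,-0.42,0,0,0],[-0.06,0,-0.48,0,0,0],[-0.1,0,-0.5,0,0,0],[-0.1,0,-0.5,0,0,0]]
  ],
  "claw": 0
}}

```text
clock: 11.62
tool_pos: [0.4134, 0.3033, 0.4492]
eef_rot: [1.0, -0.013, 0.001, -0.002]
contact_force: [-0.6, 0.4, -0.8]
opening: 0.998
finger_force: 0.0
```

Run:
```python
from h import *
b=snap("wrist","w4")
cv2.imwrite("pics/w4.png",b["pixels"])
go([.43,0,.43],down(CY))
```

```text
row [ 0.0464  0.605   0.0343 -0.0053 -0.0026  0.2959] min rows 7.3
```

View pics/w4.png

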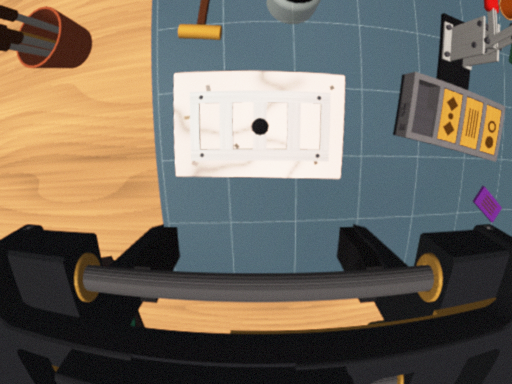

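The plate lies centred on the slab. Back over the chase to localise the dies.

Request:
{"op": "play_rows", "data": {
  "rows": [
    [[0.0464,0.08,0.0343,0,0,0.04],[0.0464,0.16,0.0343,0,0,0.08],[0.0464,0.24,0.0343,0,0,0.12],[0.0464,0.32,0.0343,0,0,0.16],[0.0464,0.4,0.0343,0,0,0.2],[0.0464,0.48,0.0343,0,0,0.24],[0.0464,0.56,0.0343,0,0,0.28],[0.0464,0.605,0.0343,0,0,0.2959],[0.0464,0.605,0.0343,0,0,0.2959],[0.0464,0.605,0.0343,0,0,0.2959]]
  ]
}}

```text
clock: 12.5
tool_pos: [0.431, -0.0022, 0.4286]
eef_rot: [0.996, -0.091, -0.0, 0.0]
contact_force: [-0.5, -0.7, 0.3]
opening: 1.004
finger_force: 0.0
```

```bash
cat >> h.py <<'E'
def brass(d):
    hsv=cv2.cvtColor(d["pixels"],cv2.COLOR_BGR2HSV);m=cv2.inRange(hsv,(15,110,60),(32,255,255))
    m=cv2.morphologyEx(m,cv2.MORPH_CLOSE,np.ones((9,9)));return m
E
python3 - <<'E'
from h import *
d=snap("wrist","w5");m=brass(d)
for c in cv2.findContours(m,cv2.RETR_EXTERNAL,cv2.CHAIN_APPROX_NONE)[0]:
    if 400<cv2.contourArea(c)<8000:
        b=cv2.boxPoints(cv2.minAreaRect(c));q=np.array([onz(d,*p,.044)[:2] for p in b]);
        print(b.mean(0).round(1),q.mean(0).round(4),np.linalg.norm(np.roll(q,1,0)-q,axis=1).round(3)[:2],[np.degrees(np.arctan2(*(q[i]-q[i-1])[::-1])).round(1) for i in range(2)])
print([loc(0,y,0).round(4)[:2].tolist() for y in(-.069,-.023,.023)])
for y in (-.069,-.023): go(loc(.026,y-.0528,.21),down(CY))
go(loc(.026,.023+.0528,.21),down(CY)); print(get_state()["q"].round(2))
E
```

```text
[312.5 308.6] [ 0.1597 -0.0617] [0.168 0.609] [np.float64(-15.6), np.float64(-89.2)]
[ 85.5 277.3] [0.3076 0.3091] [0.057 0.108] [np.float64(85.0), np.float64(-31.7)]
[ 10.5 194. ] [0.4703 0.4209] [0.065 0.168] [np.float64(84.1), np.float64(-27.9)]
[270.7 125.3] [ 0.4814 -0.0279] [0.078 0.129] [np.float64(-10.5), np.float64(-99.1)]
[501. 118.] [ 0.4463 -0.4249] [0.394 0.057] [np.float64(-5.7), np.float64(-82.2)]
[[0.472, -0.0729], [0.48, -0.0276], [0.488, 0.0176]]
row [ 1.586e-01  2.335e-01  4.371e-01 -1.300e-03  4.000e-04 -7.100e-03] min rows 6.2
row [ 1.583e-01  1.415e-01  4.371e-01 -1.300e-03  4.000e-04 -7.100e-03] min rows 5.8
row [ 1.572e-01 -1.617e-01  4.373e-01 -1.300e-03  4.000e-04 -7.100e-03] min rows 5.9
[-0.17  0.41  0.1   2.1  -0.07  0.64 -1.78]
```

Request:
{"op": "play_rows", "data": {
  "rows": [
    [[0.06,0.09,0.08,0,0,0],[0.12,0.17,0.16,0,0,0],[0.158,0.2335,0.24,0,0,0],[0.158,0.2335,0.32,0,0,0],[0.158,0.2335,0.38,0,0,0],[0.158,0.2335,0.41,0,0,0],[0.158,0.2335,0.425,0,0,0],[0.158,0.2335,0.432,0,0,0],[0.158,0.2335,0.438,0,0,0],[0.158,0.2335,0.444,0,0,0],[0.158,0.2335,0.45,0,0,0],[0.158,0.2335,0.456,0,0,0],[0.158,0.2335,0.462,0,0,0],[0.158,0.2335,0.464,0,0,0],[0.158,0.2335,0.464,0,0,0]]
  ]
}}

```text
clock: 13.8
tool_pos: [0.4887, -0.1289, 0.1996]
eef_rot: [0.996, -0.088, 0.002, -0.0]
contact_force: [-1.1, 0.7, 17.9]
opening: 0.998
finger_force: 6.9
```

Request:
{"op": "play_rows", "data": {
  "rows": [
    [[0,0,-0.02,0,0,0],[0,0,-0.06,0,0,0],[0,0,-0.12,0,0,0],[-0.03,0,-0.18,0,0,0],[-0.1,-0.06,-0.24,0,0,0],[-0.16,-0.12,-0.3,0,0,0],[-0.16,-0.12,-0.3,0,0,0],[-0.16,-0.12,-0.3,0,0,0]]
  ]
}}

```text
clock: 14.47
tool_pos: [0.4175, -0.0531, 0.3498]
eef_rot: [0.996, -0.086, 0.001, -0.001]
contact_force: [0.4, 0.0, 0.9]
opening: 0.994
finger_force: 0.0
```

Run:
```python
from h import *
s=get_state();print(s["clock"],s["tool_pos"])
d=snap("wrist","w6");a=snap("side","s3")
cv2.imwrite("pics/c3.png",np.hstack([cv2.resize(a["pixels"][170:270,180:300],(400,333),interpolation=2),cv2.resize(d["pixels"][40:250,150:402],(400,333),interpolation=2)]))
```

```text
14.4667 [ 0.41753489 -0.05311985  0.34984983]
```

View pics/c3.png

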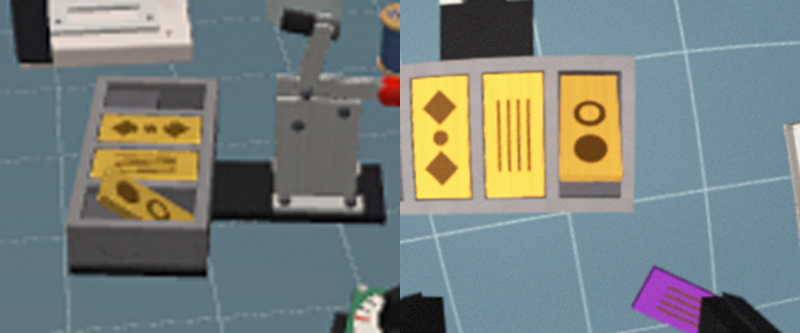

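Die 1 is tipped, near end up: its near edge is at (590,180) in the crop's right half. I compute the grasp next.

Run:
```python
from h import *
d=load("w6")
def toloc(p):
    c,s=np.cos(CY),np.sin(CY);q=p[:2]-C;return (np.array([c*q[0]+s*q[1],-s*q[0]+c*q[1]])*1000).round(1)
for u,v in((558,182),(622,180),(590,181)): print(toloc(onz(d,150+(u-400)*.63,40+v*.63,.065)))
go(loc(-.018,-.069,.2125),down(CY))
```

```text
[-25.9 -50.7]
[-24.5 -87. ]
[-25.2 -68.8]
row [ 0.0716  0.0159  0.2714 -0.0019 -0.0067 -0.0022] min rows 3.4
```

Request:
{"op": "play_rows", "data": {
  "rows": [
    [[0.0716,0.0159,0.07,0,-0.0067,0],[0.0716,0.0159,0.14,0,-0.0067,0],[0.0716,0.0159,0.2,0,-0.0067,0],[0.0716,0.0159,0.24,0,-0.0067,0],[0.0716,0.0159,0.26,0,-0.0067,0],[0.0716,0.0159,0.2714,0,-0.0067,0],[0.0716,0.0159,0.2714,0,-0.0067,0],[0.0716,0.0159,0.2714,0,-0.0067,0]]
  ]
}}

```text
clock: 15.23
tool_pos: [0.4541, -0.0709, 0.2118]
eef_rot: [0.996, -0.089, -0.001, -0.0]
contact_force: [-0.8, -0.6, 0.1]
opening: 1.001
finger_force: 0.0
```

Request:
{"op": "play_rows", "data": {
  "rows": [
    [[0,0,0,0,0,0],[0,0,0,0,0,0],[0,0,0,0,0,0],[0,0,0,0,0,0],[0,0,0,0,0,0],[0,0,0,0,0,0],[0,0,0,0,0,0],[0,0,0,0,0,0],[0,0,0,0,0,0],[0,0,0,0,0,0],[0,0,0,0,0,0],[0,0,0,0,0,0]]
  ],
  "claw": 1,
  "squeeze": 55
}}

```text
clock: 16.23
tool_pos: [0.4537, -0.0703, 0.2114]
eef_rot: [0.996, -0.089, -0.001, -0.0]
contact_force: [-0.2, 0.3, -0.5]
opening: 0.397
finger_force: 55.0
```

Request:
{"op": "play_rows", "data": {
  "rows": [
    [[0,0,-0.02,0,0,0],[0,0,-0.05,0,0,0],[0,0,-0.09,0,0,0],[0,0,-0.13,0,0,0],[0,0,-0.17,0,0,0],[0,0,-0.2,0,0,0],[0,0,-0.2,0,0,0],[0,0,-0.2,0,0,0]]
  ]
}}

```text
clock: 16.9
tool_pos: [0.4539, -0.0703, 0.3122]
eef_rot: [0.996, -0.089, -0.001, -0.0]
contact_force: [-0.7, 0.0, -2.1]
opening: 0.396
finger_force: 55.0
```

```bash
cat >> h.py <<'E'
TC=np.array([.384,-.325]);TY=.075
def place(x,y,tipz,phi,up=0):
    c,s=np.cos(TY),np.sin(TY);w=TC+[c*x-s*y,s*x+c*y]
    Rm=down(TY)@R.from_rotvec([0,phi,0]).as_matrix()
    tip=np.r_[w-.02*np.array([c,s]),tipz];tcp=tip-.166*Rm[:,2]+[0,0,up];go(tcp,Rm);print(tcp.round(3))
E
python3 - <<'E'
from h import *
s=get_state();print(s["opening"],s["finger_force"],s["contact_force"])
a=snap("side","s4");cv2.imwrite("pics/s4c.png",cv2.resize(a["pixels"][140:280,160:320],(480,420),interpolation=2))
place(.015,-.058,.02,.35,.08)
E
```

```text
0.39644331692362234 54.95964377420023 [-0.69242741  0.02172187 -2.12196262]
row [-0.1377  0.6694  0.1108  0.0863  0.7023 -0.5002] min rows 8.3
[ 0.327 -0.387  0.256]
```

View pics/s4c.png

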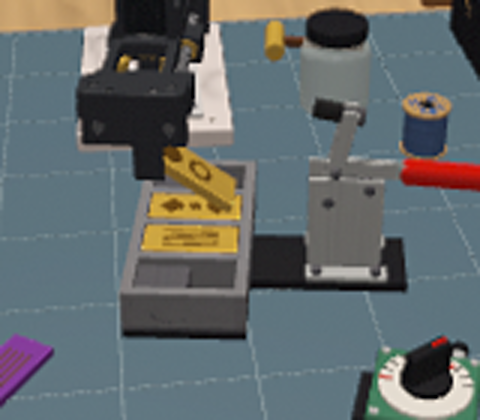

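The die is held at about 40°. Carrying it to the tray.

Request:
{"op": "play_rows", "data": {
  "rows": [
    [[-0.011,0.054,0.0,0.007,0.057,-0.041],[-0.023,0.11,0.0,0.014,0.115,-0.083],[-0.034,0.166,0.0,0.021,0.173,-0.124],[-0.046,0.222,0.01,0.028,0.231,-0.166],[-0.057,0.278,0.02,0.035,0.29,-0.207],[-0.069,0.334,0.03,0.043,0.35,-0.25],[-0.08,0.39,0.04,0.05,0.409,-0.29],[-0.092,0.446,0.06,0.057,0.468,-0.333],[-0.103,0.502,0.08,0.064,0.526,-0.375],[-0.115,0.558,0.1,0.071,0.585,-0.417],[-0.126,0.614,0.11,0.078,0.644,-0.458],[-0.1377,0.6694,0.1108,0.0863,0.7023,-0.5002],[-0.1377,0.6694,0.1108,0.0863,0.7023,-0.5002],[-0.1377,0.6694,0.1108,0.0863,0.7023,-0.5002],[-0.1377,0.6694,0.1108,0.0863,0.7023,-0.5002]]
  ]
}}

```text
clock: 18.2
tool_pos: [0.3224, -0.3923, 0.2532]
eef_rot: [0.985, 0.033, 0.172, -0.005]
contact_force: [-1.3, -0.9, -3.1]
opening: 0.395
finger_force: 55.0
```

Run:
```python
from h import *
s=get_state();print(s["opening"],s["finger_force"],s["q"].round(2))
place(.015,-.058,.02,.35)
```

```text
0.395279855307009 54.9576954881195 [ 1.21  0.84 -0.54  2.11  1.21  0.13 -1.83]
row [-0.0438 -0.0092  0.1485  0.0067  0.01   -0.0147] min rows 1.9
[ 0.327 -0.387  0.176]
```

Request:
{"op": "play_rows", "data": {
  "rows": [
    [[-0.012,-0.003,0.035,0.0067,0.01,-0.0147],[-0.024,-0.006,0.07,0.0067,0.01,-0.0147],[-0.034,-0.009,0.105,0.0067,0.01,-0.0147],[-0.039,-0.009,0.125,0.0067,0.01,-0.0147],[-0.042,-0.009,0.138,0.0067,0.01,-0.0147],[-0.0438,-0.009,0.1485,0.0067,0.01,-0.0147],[-0.0438,-0.009,0.1485,0.0067,0.01,-0.0147],[-0.0438,-0.009,0.1485,0.0067,0.01,-0.0147]]
  ]
}}

```text
clock: 18.87
tool_pos: [0.3316, -0.3827, 0.1794]
eef_rot: [0.983, 0.041, 0.176, -0.007]
contact_force: [-0.4, -0.0, -1.5]
opening: 0.398
finger_force: 55.0
```

Run:
```python
from h import *
s=get_state();print(s["q"].round(2),pose()[:3,2],s["tool_pos"]+.166*pose()[:3,2])
b=snap("scene","s5b");a=snap("side","s5")
cv2.imwrite("pics/c5.png",np.hstack([cv2.resize(a["pixels"][224:384,60:260],(400,320),interpolation=2),cv2.resize(b["pixels"][90:210,80:230],(400,320),interpolation=2)]))
```

```text
[ 1.28  1.05 -0.72  2.13  1.92  0.33 -2.46] [ 0.34633572  0.02911797 -0.93765863] [ 0.389105   -0.3779133   0.02379731]
```

View pics/c5.png

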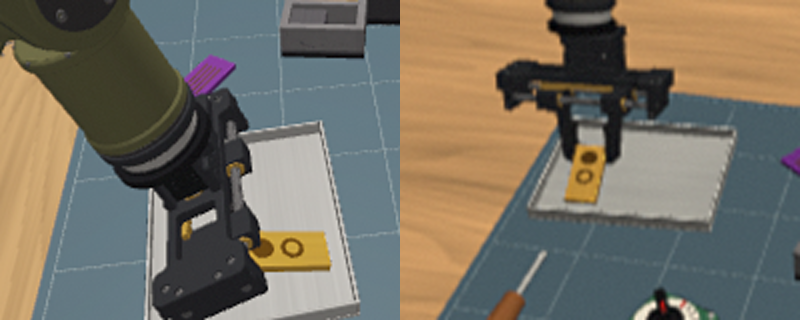

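The die sits inside the tray's -y side, far end low. I lower it a touch and release.

Request:
{"op": "play_rows", "data": {
  "rows": [
    [[-0.003,0,0.008,0,0,0],[-0.004,0,0.011,0,0,0],[-0.004,0,0.011,0,0,0]]
  ]
}}

```text
clock: 19.22
tool_pos: [0.3315, -0.3828, 0.1731]
eef_rot: [0.983, 0.041, 0.176, -0.007]
contact_force: [0.4, 0.4, -1.3]
opening: 0.394
finger_force: 55.0
```

Request:
{"op": "play_rows", "data": {
  "rows": [
    [[0,0,0,0,0,0],[0,0,0,0,0,0],[0,0,0,0,0,0],[0,0,0,0,0,0],[0,0,0,0,0,0],[0,0,0,0,0,0],[0,0,-0.04,0,0,0],[0,0,-0.1,0,0,0],[0,0,-0.16,0,0,0],[0,0,-0.22,0,0,0],[0,0,-0.3,0,0,0],[0,0,-0.3,0,0,0]]
  ],
  "claw": 0.5
}}

```text
clock: 20.22
tool_pos: [0.2822, -0.3877, 0.3073]
eef_rot: [0.984, 0.04, 0.175, -0.006]
contact_force: [1.4, -2.1, -1.4]
opening: 0.499
finger_force: 0.0
```

Run:
```python
from h import *
s=get_state();print(s["q"].round(2))
b=snap("scene","s6b");w=snap("wrist","w7")
cv2.imwrite("pics/c6.png",np.hstack([cv2.resize(w["pixels"],(427,320)),cv2.resize(b["pixels"][90:210,80:230],(370,320),interpolation=2)]))
go(loc(.026,-.023-.0528,.26),down(CY))
```

```text
[ 1.44  0.79 -0.83  2.15  1.06  0.31 -1.65]
row [ 0.4104 -0.576   0.2608 -0.0794 -0.72    0.4964] min rows 9.0
```

View pics/c6.png

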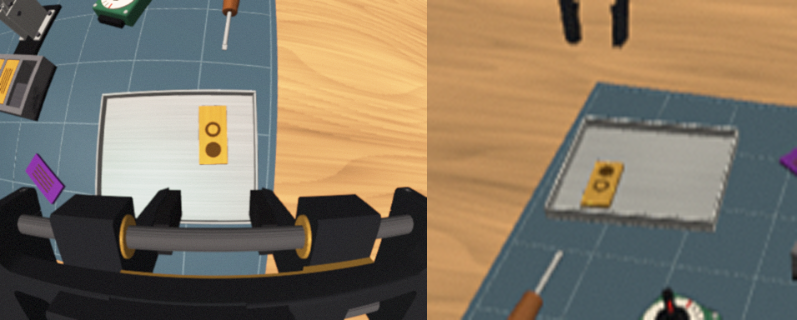

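Die 1 lies flat in the tray. Next, die 2 (local y -23 mm).

Request:
{"op": "play_rows", "data": {
  "rows": [
    [[0.034,-0.048,0.02,-0.0066,-0.06,0.041],[0.068,-0.096,0.04,-0.013,-0.12,0.083],[0.103,-0.144,0.06,-0.02,-0.18,0.124],[0.137,-0.192,0.08,-0.026,-0.24,0.165],[0.171,-0.24,0.1,-0.033,-0.3,0.207],[0.205,-0.288,0.12,-0.04,-0.36,0.248],[0.239,-0.336,0.14,-0.046,-0.42,0.29],[0.274,-0.384,0.16,-0.053,-0.48,0.331],[0.308,-0.432,0.19,-0.06,-0.54,0.372],[0.342,-0.48,0.22,-0.066,-0.6,0.414],[0.376,-0.528,0.24,-0.073,-0.66,0.455],[0.4104,-0.576,0.2608,-0.0794,-0.72,0.4964],[0.4104,-0.576,0.2608,-0.0794,-0.72,0.4964],[0.4104,-0.576,0.2608,-0.0794,-0.72,0.4964],[0.4104,-0.576,0.2608,-0.0794,-0.72,0.4964]]
  ],
  "claw": 0
}}

```text
clock: 21.57
tool_pos: [0.4958, -0.0829, 0.2549]
eef_rot: [0.996, -0.085, -0.003, 0.001]
contact_force: [-0.8, -1.0, -0.4]
opening: 0.999
finger_force: 0.0
```

Run:
```python
from h import *
s=get_state();print(s["tool_pos"],s["q"].round(2),s["opening"])
go(loc(.026,-.023-.0528,.198),down(CY))
```

```text
[ 0.49576424 -0.08290743  0.25493503] [ 0.41  0.84 -0.56  2.04  0.89  0.54 -2.55] 0.999341612742316
row [0.0024 0.0021 0.1139 0.0037 0.0131 0.0091] min rows 1.4
```

Joint 7 is at -2.55, near its limit, so I raise the tool and turn it half a turn (same grasp) to recentre.

Request:
{"op": "play_rows", "data": {
  "rows": [
    [[-0.04,0,-0.08,0,0,0],[-0.08,0,-0.16,0,0,0],[-0.12,0,-0.24,0,0,0],[-0.12,0,-0.24,0,0,0],[-0.12,0,-0.24,0,0,0]]
  ]
}}

```text
clock: 21.98
tool_pos: [0.4366, -0.0737, 0.3778]
eef_rot: [0.996, -0.086, -0.001, 0.001]
contact_force: [-0.1, -1.2, 0.1]
opening: 1.002
finger_force: 0.0
```

Request:
{"op": "play_rows", "data": {
  "rows": [
    [[0,0,0,0,0,-1],[0,0,0,0,0,-1],[0,0,0,0,0,-1],[0,0,0,0,0,-1],[0,0,0,0,0,-1]]
  ]
}}

```text
clock: 22.4
tool_pos: [0.4377, -0.0738, 0.3741]
eef_rot: [0.986, 0.164, -0.004, -0.001]
contact_force: [1.1, 0.2, -0.8]
opening: 1.002
finger_force: 0.0
```

Request:
{"op": "play_rows", "data": {
  "rows": [
    [[0,0,0,0,0,-1],[0,0,0,0,0,-1],[0,0,0,0,0,-1],[0,0,0,0,0,-1],[0,0,0,0,0,-1]]
  ]
}}

```text
clock: 22.82
tool_pos: [0.4378, -0.0733, 0.3745]
eef_rot: [0.916, 0.402, -0.003, -0.002]
contact_force: [0.3, -0.2, -0.4]
opening: 1.003
finger_force: 0.0
```

Run:
```python
from h import *
s=get_state();print(s["tool_pos"],s["q"].round(2),s["eef_rot"].round(3))
```

```text
[ 0.43778683 -0.07330182  0.37449112] [ 0.7   0.7  -1.04  2.1   0.83  0.85 -1.6 ] [ 0.916  0.402 -0.003 -0.002]
```

Request:
{"op": "play_rows", "data": {
  "rows": [
    [[0,0,0,0,0,-1],[0,0,0,0,0,-1],[0,0,0,0,0,-1],[0,0,0,0,0,-1],[0,0,0,0,0,-1]]
  ]
}}

```text
clock: 23.23
tool_pos: [0.4378, -0.0729, 0.3748]
eef_rot: [0.788, 0.615, -0.002, -0.003]
contact_force: [-0.2, 0.1, -0.6]
opening: 1.002
finger_force: 0.0
```

Request:
{"op": "play_rows", "data": {
  "rows": [
    [[0,0,0,0,0,-1],[0,0,0,0,0,-1],[0,0,0,0,0,-1],[0,0,0,0,0,-1],[0,0,0,0,0,-1]]
  ]
}}

```text
clock: 23.65
tool_pos: [0.4378, -0.0727, 0.375]
eef_rot: [0.612, 0.791, -0.002, -0.003]
contact_force: [-0.5, -0.4, 0.3]
opening: 1.001
finger_force: 0.0
```

Run:
```python
from h import *
s=get_state();print(s["tool_pos"],s["q"].round(2),s["eef_rot"].round(3))
```

```text
[ 0.43781872 -0.07268055  0.37500575] [ 0.79  0.82 -1.29  2.09  0.95  1.03 -0.76] [ 0.612  0.791 -0.002 -0.003]
```

Request:
{"op": "play_rows", "data": {
  "rows": [
    [[0,0,0,0,0,-1],[0,0,0,0,0,-1],[0,0,0,0,0,-1],[0,0,0,0,0,-1],[0,0,0,0,0,-1]]
  ]
}}

```text
clock: 24.07
tool_pos: [0.4378, -0.0725, 0.3752]
eef_rot: [0.398, 0.918, -0.001, -0.004]
contact_force: [0.3, 0.5, -0.2]
opening: 1.002
finger_force: 0.0
```

Run:
```python
from h import *
s=get_state();print(s["tool_pos"],s["q"].round(2))
go([.438,-.0727,.375],down(CY+np.pi))
```

```text
[ 0.43782116 -0.07250974  0.37520318] [ 0.82  0.88 -1.38  2.09  0.99  1.12 -0.31]
row [-5.0000e-04  0.0000e+00  4.0000e-04 -4.1000e-03 -1.4100e-02 -1.2852e+00] min rows 5.1
```

Request:
{"op": "play_rows", "data": {
  "rows": [
    [[0,0,0,0,0,-1],[0,0,0,0,0,-1],[0,0,0,0,0,-1],[0,0,0,0,0,-1],[0,0,0,0,0,-1]]
  ]
}}

```text
clock: 24.48
tool_pos: [0.4378, -0.0724, 0.3755]
eef_rot: [0.158, 0.987, -0.0, -0.003]
contact_force: [0.3, 1.0, -0.5]
opening: 1.001
finger_force: 0.0
```

Request:
{"op": "play_rows", "data": {
  "rows": [
    [[0,0,0,0,0,-0.285],[0,0,0,0,0,-0.285],[0,0,0,0,0,-0.285]]
  ]
}}

```text
clock: 24.73
tool_pos: [0.4379, -0.0724, 0.3758]
eef_rot: [0.089, 0.996, 0.0, -0.003]
contact_force: [-0.1, 0.3, -0.8]
opening: 1.001
finger_force: 0.0
```

Run:
```python
from h import *
s=get_state();print(s["tool_pos"],s["q"].round(2),s["clock"])
go(loc(.026,-.023-.0528,.23),down(CY+np.pi))
go(loc(.026,-.023-.0528,.198),down(CY+np.pi))
```

```text
[ 0.43787106 -0.07236934  0.37576272] [ 0.83  0.91 -1.43  2.09  1.01  1.16  0.3 ] 24.7333
row [-0.1211 -0.0024  0.2908 -0.0004 -0.012  -0.0063] min rows 3.8
row [-0.1215 -0.0024  0.3548 -0.0004 -0.012  -0.0063] min rows 4.5
```

Request:
{"op": "play_rows", "data": {
  "rows": [
    [[-0.06,-0.0024,0.07,0,-0.012,-0.006],[-0.1215,-0.0024,0.14,0,-0.012,-0.006],[-0.1215,-0.0024,0.21,0,-0.012,-0.006],[-0.1215,-0.0024,0.28,0,-0.012,-0.006],[-0.1215,-0.0024,0.31,0,-0.012,-0.006],[-0.1215,-0.0024,0.32,0,-0.012,-0.006],[-0.1215,-0.0024,0.326,0,-0.012,-0.006],[-0.1215,-0.0024,0.332,0,-0.012,-0.006],[-0.1215,-0.0024,0.338,0,-0.012,-0.006],[-0.1215,-0.0024,0.344,0,-0.012,-0.006],[-0.1215,-0.0024,0.35,0,-0.012,-0.006],[-0.1215,-0.0024,0.356,0,-0.012,-0.006],[-0.1215,-0.0024,0.358,0,-0.012,-0.006],[-0.1215,-0.0024,0.358,0,-0.012,-0.006]]
  ]
}}

```text
clock: 25.9
tool_pos: [0.4977, -0.0834, 0.1983]
eef_rot: [0.084, 0.996, 0.001, 0.002]
contact_force: [1.7, -2.2, 10.8]
opening: 1.0
finger_force: 4.4
```

Request:
{"op": "play_rows", "data": {
  "rows": [
    [[0,0,-0.02,0,0,0],[0,0,-0.06,0,0,0],[0,0,-0.12,0,0,0],[0.04,-0.04,-0.16,0,0,0],[0.09,-0.1,-0.16,0,0,0],[0.09,-0.1,-0.16,0,0,0],[0.09,-0.1,-0.16,0,0,0]]
  ]
}}

```text
clock: 26.48
tool_pos: [0.4423, -0.127, 0.2768]
eef_rot: [0.084, 0.996, -0.001, -0.0]
contact_force: [0.3, 0.3, -0.0]
opening: 1.0
finger_force: 0.0
```

Run:
```python
from h import *
s=get_state();print(s["tool_pos"],s["q"].round(2))
go(loc(-.018,-.023,.2125),down(CY+np.pi))
a=snap("side","s7");
cv2.imwrite("pics/s7c.png",np.hstack([cv2.resize(a["pixels"][140:280,160:320],(480,420),interpolation=2)]))
m=brass(a)[170:260,190:260]
for c in cv2.findContours(m,cv2.RETR_EXTERNAL,cv2.CHAIN_APPROX_NONE)[0]: print(cv2.boundingRect(c),cv2.contourArea(c))
# predicted near-top corner of tipped die 2 in side view
for z,x in((.067,-.023),(.044,-.038)):
  print([ (proj(a,loc(x,y,z))-[190,170]).round(1) for y in(-.041,-.005)])
```

```text
[ 0.44232546 -0.12704208  0.27675056] [ 0.86  1.06 -1.28  2.13  1.25  1.08  0.29]
row [-0.0049  0.2091  0.1281 -0.0038 -0.0013  0.0121] min rows 2.9
(27, 35, 24, 19) 303.0
(29, 5, 5, 6) 6.5
[array([21.5, 45.4]), array([23.3, 36.9])]
[array([15.6, 53.2]), array([17.5, 44.5])]
```

Request:
{"op": "play_rows", "data": {
  "rows": [
    [[-0.0049,0.07,0,0,0,0.012],[-0.0049,0.14,0,0,0,0.012],[-0.0049,0.2091,0.02,0,0,0.012],[-0.0049,0.2091,0.06,0,0,0.012],[-0.0049,0.2091,0.1,0,0,0.012],[-0.0049,0.2091,0.12,0,0,0.012],[-0.0049,0.2091,0.1281,0,0,0.012],[-0.0049,0.2091,0.1281,0,0,0.012],[-0.0049,0.2091,0.1281,0,0,0.012]]
  ]
}}

```text
clock: 27.28
tool_pos: [0.4641, -0.0221, 0.2128]
eef_rot: [0.086, 0.996, 0.001, 0.0]
contact_force: [1.0, -1.3, 0.2]
opening: 0.999
finger_force: 0.0
```

Request:
{"op": "play_rows", "data": {
  "rows": [
    [[0,0,0,0,0,0],[0,0,0,0,0,0],[0,0,0,0,0,0],[0,0,0,0,0,0],[0,0,0,0,0,0],[0,0,0,0,0,0],[0,0,0,0,0,0],[0,0,0,0,0,0],[0,0,0,0,0,0],[0,0,0,0,0,0],[0,0,0,0,0,0],[0,0,0,0,0,0]]
  ],
  "claw": 1,
  "squeeze": 55
}}

```text
clock: 28.28
tool_pos: [0.4636, -0.023, 0.2124]
eef_rot: [0.086, 0.996, -0.0, 0.0]
contact_force: [-1.0, -1.0, 0.6]
opening: 0.396
finger_force: 54.9
```

Request:
{"op": "play_rows", "data": {
  "rows": [
    [[0,0,-0.02,0,0,0],[0,0,-0.05,0,0,0],[0,0,-0.09,0,0,0],[0,0,-0.13,0,0,0],[0,0,-0.17,0,0,0],[0,0,-0.2,0,0,0],[0,0,-0.2,0,0,0],[0,0,-0.2,0,0,0]]
  ]
}}

```text
clock: 28.95
tool_pos: [0.4636, -0.0228, 0.3125]
eef_rot: [0.086, 0.996, 0.0, 0.001]
contact_force: [-0.0, -0.4, -1.5]
opening: 0.401
finger_force: 54.9
```

```bash
cat >> h.py <<'E'
def place2(x,y,tipz,phi,up=0): # flipped tool
    c,s=np.cos(TY),np.sin(TY);w=TC+[c*x-s*y,s*x+c*y]
    Rm=down(TY+np.pi)@R.from_rotvec([0,-phi,0]).as_matrix()
    tip=np.r_[w-.02*np.array([c,s]),tipz];tcp=tip-.166*Rm[:,2]+[0,0,up];go(tcp,Rm);print(tcp.round(3))
def diesintray(d):
    c,s=np.cos(TY),np.sin(TY);m=brass(d)
    for k in cv2.findContours(m,cv2.RETR_EXTERNAL,cv2.CHAIN_APPROX_NONE)[0]:
        if cv2.contourArea(k)>100:
            b=cv2.boxPoints(cv2.minAreaRect(k));q=np.array([onz(d,*p,.011)[:2] for p in b]);g=q.mean(0)-TC
            l=np.array([c*g[0]+s*g[1],-s*g[0]+c*g[1]])
            if abs(l).max()<.11: print("die tray-local",l.round(3),np.linalg.norm(np.roll(q,1,0)-q,axis=1).round(3)[:2])
E
python3 - <<'E'
from h import *
s=get_state();print(s["opening"],s["finger_force"],s["contact_force"],s["q"].round(2))
place2(.01,0,.02,.3,.08)
print("scene");diesintray(load("s6b"));print("wrist");diesintray(load("w7"))
d=load("w7");P=[(x*512/427,y*384/320) for x,y in((101,94),(254,91),(257,221))]
print([onz(d,*p,.018).round(3)[:2] for p in P])
E
```

```text
0.40058543287656095 54.885949194431305 [-0.03216546 -0.36596336 -1.47574749] [ 0.65  1.   -1.32  2.1   1.16  1.11  0.12]
row [ 0.1673 -0.6518  0.1075 -0.0744 -0.5947 -0.4926] min rows 8.2
[ 0.325 -0.329  0.259]
scene
die tray-local [ 0.028 -0.052] [0.039 0.089]
wrist
die tray-local [-0.11  0.06] [0.023 0.06 ]
die tray-local [ 0.025 -0.053] [0.076 0.036]
[array([ 0.459, -0.216]), array([ 0.473, -0.425]), array([ 0.308, -0.438])]
```

Request:
{"op": "play_rows", "data": {
  "rows": [
    [[0.014,-0.053,0.0,-0.006,-0.05,-0.041],[0.028,-0.106,0.0,-0.012,-0.1,-0.082],[0.042,-0.16,0.0,-0.018,-0.15,-0.123],[0.056,-0.213,0.01,-0.024,-0.2,-0.164],[0.07,-0.266,0.02,-0.03,-0.25,-0.205],[0.084,-0.32,0.03,-0.037,-0.3,-0.246],[0.098,-0.372,0.04,-0.043,-0.35,-0.287],[0.112,-0.425,0.06,-0.05,-0.4,-0.328],[0.126,-0.478,0.08,-0.056,-0.45,-0.37],[0.14,-0.532,0.1,-0.062,-0.5,-0.41],[0.154,-0.585,0.1075,-0.068,-0.55,-0.451],[0.1673,-0.638,0.1075,-0.0744,-0.5947,-0.4926],[0.1673,-0.638,0.1075,-0.0744,-0.5947,-0.4926],[0.1673,-0.638,0.1075,-0.0744,-0.5947,-0.4926],[0.1673,-0.638,0.1075,-0.0744,-0.5947,-0.4926]]
  ]
}}

```text
clock: 30.2
tool_pos: [0.3261, -0.3221, 0.2579]
eef_rot: [-0.037, 0.988, 0.007, 0.149]
contact_force: [-0.2, -0.1, -1.5]
opening: 0.4
finger_force: 54.9
```

Run:
```python
from h import *
s=get_state();print(s["opening"],s["finger_force"],s["q"].round(2))
place2(.01,0.007,.016,.3)
```

```text
0.4002242099655035 54.88583733793348 [ 1.45  1.12 -1.31  2.24  1.57  0.86  0.85]
row [ 0.0519 -0.0009  0.1583  0.0045 -0.0032 -0.0006] min rows 2.0
[ 0.325 -0.322  0.175]
```

Request:
{"op": "play_rows", "data": {
  "rows": [
    [[0.015,0,0.04,0,0,0],[0.028,0,0.08,0,0,0],[0.039,0,0.115,0,0,0],[0.045,0,0.135,0,0,0],[0.048,0,0.146,0,0,0],[0.05,0,0.152,0,0,0],[0.05,0,0.152,0,0,0],[0.05,0,0.152,0,0,0]]
  ]
}}

```text
clock: 30.87
tool_pos: [0.3256, -0.3219, 0.1796]
eef_rot: [-0.038, 0.988, 0.006, 0.15]
contact_force: [-0.4, 1.7, 0.4]
opening: 0.399
finger_force: 54.9
```

Request:
{"op": "play_rows", "data": {
  "rows": [
    [[0,0,0,0,0,0],[0,0,0,0,0,0],[0,0,0,0,0,0],[0,0,0,0,0,0],[0,0,0,0,0,0],[0,0,0,0,0,0],[0,0,-0.04,0,0,0],[0,0,-0.1,0,0,0],[0,0,-0.16,0,0,0],[0,0,-0.22,0,0,0],[0,0,-0.3,0,0,0],[0,0,-0.3,0,0,0]]
  ],
  "claw": 0.5
}}

```text
clock: 31.87
tool_pos: [0.2806, -0.3261, 0.327]
eef_rot: [-0.037, 0.988, 0.003, 0.151]
contact_force: [0.3, -0.5, -0.6]
opening: 0.503
finger_force: 0.0
```

Run:
```python
from h import *
s=get_state();print(s["q"].round(2),s["clock"])
d=snap("scene","s8");diesintray(d)
go(loc(.026,.023+.0528,.26),down(CY+np.pi))
```

```text
[ 1.58  0.96 -1.38  2.26  1.36  0.8   1.02] 31.8667
die tray-local [ 0.022 -0.022] [0.079 0.114]
row [-0.479   0.7461  0.2805  0.0649  0.6012  0.4951] min rows 11.2
```

Request:
{"op": "play_rows", "data": {
  "rows": [
    [[-0.034,0.053,0.01,0.005,0.043,0.035],[-0.068,0.107,0.02,0.009,0.086,0.071],[-0.103,0.16,0.03,0.014,0.129,0.106],[-0.137,0.213,0.04,0.019,0.172,0.141],[-0.171,0.266,0.06,0.023,0.215,0.177],[-0.205,0.32,0.08,0.028,0.258,0.212],[-0.24,0.373,0.1,0.032,0.3,0.248],[-0.274,0.426,0.12,0.037,0.344,0.283],[-0.308,0.48,0.14,0.042,0.387,0.318],[-0.342,0.533,0.16,0.046,0.429,0.354],[-0.376,0.586,0.19,0.051,0.472,0.389],[-0.41,0.64,0.22,0.056,0.515,0.424],[-0.445,0.693,0.25,0.06,0.558,0.46],[-0.479,0.7461,0.2805,0.0649,0.6012,0.4951],[-0.479,0.7461,0.2805,0.0649,0.6012,0.4951],[-0.479,0.7461,0.2805,0.0649,0.6012,0.4951],[-0.479,0.7461,0.2805,0.0649,0.6012,0.4951]]
  ],
  "claw": 0
}}

```text
clock: 33.33
tool_pos: [0.5215, 0.0659, 0.2575]
eef_rot: [0.086, 0.996, 0.002, -0.002]
contact_force: [-0.9, -0.1, -0.0]
opening: 0.996
finger_force: 0.0
```

Run:
```python
from h import *
s=get_state();print(s["tool_pos"],s["q"].round(2),s["opening"])
go(loc(.026,.023+.0528,.198),down(CY+np.pi))
d=snap("scene","s9");m=d["pixels"][130:185,120:215];cv2.imwrite("pics/s9c.png",cv2.resize(m,None,fx=7,fy=7,interpolation=2))
hsv=cv2.cvtColor(m,cv2.COLOR_BGR2HSV);k=cv2.inRange(hsv,(15,110,60),(32,255,255));
for c in cv2.findContours(k,cv2.RETR_EXTERNAL,cv2.CHAIN_APPROX_NONE)[0]:
    if cv2.contourArea(c)>20:
        b=cv2.boxPoints(cv2.minAreaRect(c))+[120,130];q=np.array([onz(d,*p,.011)[:2] for p in b])-TC
        cc,ss=np.cos(TY),np.sin(TY);print((q@np.array([[cc,-ss],[ss,cc]])).round(3).tolist())
```

```text
[0.52148919 0.06593299 0.25753961] [ 0.41  1.1  -1.2   1.95  1.22  1.08  0.04] 0.9958543318099106
row [-0.0035 -0.0015  0.1191  0.0057 -0.0103  0.005 ] min rows 1.4
[[0.064, -0.069], [-0.024, -0.071], [-0.007, -0.033], [0.078, -0.032]]
[[0.049, -0.011], [-0.039, -0.01], [-0.023, 0.027], [0.063, 0.025]]
[[-0.103, -0.195], [-0.111, -0.125], [0.061, -0.073], [0.068, -0.136]]
```

Request:
{"op": "play_rows", "data": {
  "rows": [
    [[-0.0035,-0.0015,0.04,0.005,-0.01,0.005],[-0.0035,-0.0015,0.07,0.005,-0.01,0.005],[-0.0035,-0.0015,0.083,0.005,-0.01,0.005],[-0.0035,-0.0015,0.09,0.005,-0.01,0.005],[-0.0035,-0.0015,0.096,0.005,-0.01,0.005],[-0.0035,-0.0015,0.102,0.005,-0.01,0.005],[-0.0035,-0.0015,0.108,0.005,-0.01,0.005],[-0.0035,-0.0015,0.114,0.005,-0.01,0.005],[-0.0035,-0.0015,0.12,0.005,-0.01,0.005],[-0.0035,-0.0015,0.122,0.005,-0.01,0.005],[-0.0035,-0.0015,0.122,0.005,-0.01,0.005]]
  ]
}}

```text
clock: 34.3
tool_pos: [0.524, 0.0657, 0.1985]
eef_rot: [0.088, 0.996, 0.001, 0.002]
contact_force: [0.1, -1.7, 7.2]
opening: 0.998
finger_force: 2.6
```

Request:
{"op": "play_rows", "data": {
  "rows": [
    [[0,0,-0.02,0,0,0],[0,0,-0.06,0,0,0],[0,0,-0.12,0,0,0],[0.04,-0.05,-0.16,0,0,0],[0.088,-0.105,-0.16,0,0,0],[0.088,-0.105,-0.16,0,0,0],[0.088,-0.105,-0.16,0,0,0]]
  ]
}}

```text
clock: 34.88
tool_pos: [0.4698, 0.0201, 0.2779]
eef_rot: [0.088, 0.996, 0.0, 0.001]
contact_force: [0.3, 0.2, 0.1]
opening: 1.002
finger_force: 0.0
```

Run:
```python
from h import *
s=get_state();print(s["tool_pos"],s["q"].round(2))
go(loc(-.018,.023,.2125),down(CY+np.pi))
```

```text
[0.46977262 0.0200873  0.27790491] [ 0.52  1.04 -1.23  2.11  1.23  1.04 -0.  ]
row [-0.0006  0.0015  0.1308  0.0005  0.0025 -0.0017] min rows 1.6
```

Request:
{"op": "play_rows", "data": {
  "rows": [
    [[0,0.0015,0.05,0,0,0],[0,0.0015,0.1,0,0,0],[0,0.0015,0.12,0,0,0],[0,0.0015,0.1308,0,0,0],[0,0.0015,0.1308,0,0,0],[0,0.0015,0.1308,0,0,0]]
  ]
}}

```text
clock: 35.38
tool_pos: [0.4716, 0.0229, 0.2124]
eef_rot: [0.088, 0.996, 0.002, 0.001]
contact_force: [-0.9, -0.1, -0.2]
opening: 0.999
finger_force: 0.0
```

Request:
{"op": "play_rows", "data": {
  "rows": [
    [[0,0,0,0,0,0],[0,0,0,0,0,0],[0,0,0,0,0,0],[0,0,0,0,0,0],[0,0,0,0,0,0],[0,0,0,0,0,0],[0,0,0,0,0,0],[0,0,0,0,0,0],[0,0,0,0,0,0],[0,0,0,0,0,0],[0,0,0,0,0,0],[0,0,0,0,0,0]]
  ],
  "claw": 1,
  "squeeze": 55
}}

```text
clock: 36.38
tool_pos: [0.4711, 0.0221, 0.212]
eef_rot: [0.088, 0.996, 0.001, 0.001]
contact_force: [-0.3, -1.7, -0.4]
opening: 0.4
finger_force: 54.9
```

Request:
{"op": "play_rows", "data": {
  "rows": [
    [[0,0,-0.02,0,0,0],[0,0,-0.05,0,0,0],[0,0,-0.09,0,0,0],[0,0,-0.13,0,0,0],[0,0,-0.17,0,0,0],[0,0,-0.2,0,0,0],[0,0,-0.2,0,0,0],[0,0,-0.2,0,0,0]]
  ]
}}

```text
clock: 37.05
tool_pos: [0.471, 0.022, 0.3121]
eef_rot: [0.088, 0.996, 0.001, 0.001]
contact_force: [-0.5, -0.1, -2.6]
opening: 0.403
finger_force: 54.9
```

Run:
```python
from h import *
s=get_state();print(s["opening"],s["finger_force"],s["contact_force"],s["q"].round(2))
place2(-.022,.06,.02,.3,.08)
```

```text
0.40282478022978996 54.90672773681581 [-0.47064323 -0.05848357 -2.62070194] [ 0.54  0.98 -1.27  2.08  1.14  1.06  0.06]
row [ 0.2562 -0.643   0.1051 -0.0718 -0.5915 -0.499 ] min rows 8.4
[ 0.289 -0.272  0.259]
```

Request:
{"op": "play_rows", "data": {
  "rows": [
    [[0.02,-0.05,0.0,-0.006,-0.046,-0.039],[0.04,-0.1,0.0,-0.011,-0.092,-0.077],[0.06,-0.15,0.0,-0.017,-0.138,-0.116],[0.08,-0.2,0.0,-0.022,-0.184,-0.155],[0.1,-0.25,0.01,-0.028,-0.23,-0.194],[0.12,-0.3,0.02,-0.033,-0.276,-0.233],[0.14,-0.35,0.03,-0.039,-0.322,-0.272],[0.16,-0.4,0.04,-0.045,-0.368,-0.31],[0.18,-0.45,0.06,-0.05,-0.414,-0.349],[0.2,-0.5,0.08,-0.056,-0.46,-0.388],[0.22,-0.55,0.09,-0.061,-0.506,-0.427],[0.24,-0.6,0.1,-0.067,-0.552,-0.466],[0.2562,-0.643,0.1051,-0.0718,-0.5915,-0.499],[0.2562,-0.643,0.1051,-0.0718,-0.5915,-0.499],[0.2562,-0.643,0.1051,-0.0718,-0.5915,-0.499],[0.2562,-0.643,0.1051,-0.0718,-0.5915,-0.499]]
  ]
}}

```text
clock: 38.38
tool_pos: [0.2888, -0.2715, 0.2582]
eef_rot: [-0.037, 0.988, 0.007, 0.149]
contact_force: [0.4, 0.2, -1.5]
opening: 0.4
finger_force: 54.9
```

Run:
```python
from h import *
s=get_state();print(s["opening"],s["finger_force"],s["q"].round(2))
place2(-.022,.06,.0195,.3)
```

```text
0.39986640942882845 54.906651810742915 [ 1.39  1.05 -1.23  2.42  1.74  0.79  0.55]
row [ 0.0473 -0.0014  0.153   0.0043 -0.0025 -0.0006] min rows 1.9
[ 0.289 -0.272  0.178]
```

Request:
{"op": "play_rows", "data": {
  "rows": [
    [[0.013,0,0.04,0,0,0],[0.026,0,0.08,0,0,0],[0.036,0,0.115,0,0,0],[0.042,0,0.135,0,0,0],[0.045,0,0.146,0,0,0],[0.0473,0,0.152,0,0,0],[0.0473,0,0.152,0,0,0],[0.0473,0,0.152,0,0,0]]
  ]
}}

```text
clock: 39.05
tool_pos: [0.2891, -0.2715, 0.1797]
eef_rot: [-0.038, 0.988, 0.006, 0.15]
contact_force: [0.4, 0.8, -0.7]
opening: 0.4
finger_force: 54.9
```

Run:
```python
from h import *
s=get_state();print(s["opening"],s["finger_force"],s["q"].round(2),s["contact_force"])
place2(-.022,.06,.0195,.3)
d=snap("scene","s10");diesintray(d)
cv2.imwrite("pics/s10c.png",cv2.resize(d["pixels"][90:210,80:230],(600,480),interpolation=2))
```

```text
0.39961067494309527 54.896059054881334 [ 1.35  1.26 -1.17  2.44  1.98  0.93  0.44] [ 0.40696668  0.76234084 -0.66622364]
row [ 0.0017 -0.001   0.0029  0.0017  0.0012  0.0033] min rows 0.0
[ 0.289 -0.272  0.178]
die tray-local [-0.     0.003] [0.105 0.189]
```

View pics/s10c.png

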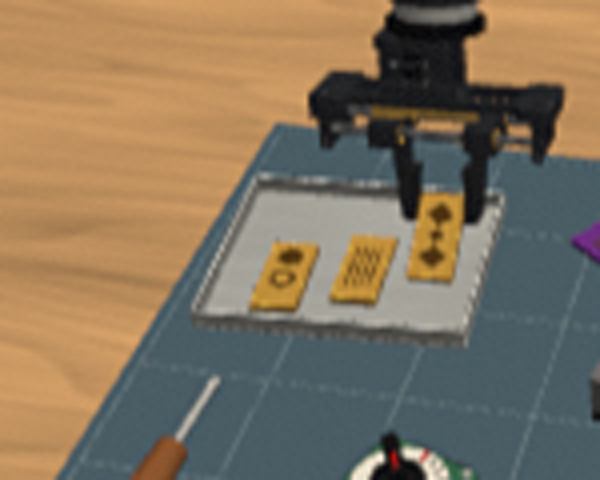

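Two dies lie flat and the third is held in place over the tray floor. Releasing it.

Request:
{"op": "play_rows", "data": {
  "rows": [
    [[0,0,0,0,0,0],[0,0,0,0,0,0],[0,0,0,0,0,0],[0,0,0,0,0,0],[0,0,0,0,0,0],[0,0,0,0,0,0],[-0.01,0,-0.04,0,0,0],[-0.03,0,-0.1,0,0,0],[-0.05,0,-0.16,0,0,0],[-0.07,0,-0.24,0,0,0],[-0.1,0,-0.32,0,0,0],[-0.12,0,-0.4,0,0,0],[-0.12,0,-0.4,0,0,0]]
  ],
  "claw": 0.5
}}

```text
clock: 40.18
tool_pos: [0.288, -0.2716, 0.3921]
eef_rot: [-0.038, 0.988, 0.003, 0.151]
contact_force: [0.4, -0.8, -0.5]
opening: 0.499
finger_force: 0.0
```

```bash
cat >> h.py <<'E'
def trayboxes(d):
    m=d["pixels"][130:185,120:215];hsv=cv2.cvtColor(m,cv2.COLOR_BGR2HSV);k=cv2.inRange(hsv,(15,110,60),(32,255,255))
    cc,ss=np.cos(TY),np.sin(TY)
    for c in cv2.findContours(k,cv2.RETR_EXTERNAL,cv2.CHAIN_APPROX_NONE)[0]:
        if cv2.contourArea(c)>20:
            b=cv2.boxPoints(cv2.minAreaRect(c))+[120,130];q=np.array([onz(d,*p,.011)[:2] for p in b])-TC;q=q@np.array([[cc,-ss],[ss,cc]])
            print("die",q.mean(0).round(3),np.linalg.norm(np.roll(q,1,0)-q,axis=1).round(3)[:2])
E
python3 - <<'E'
from h import *
s=get_state();print(s["clock"],s["q"].round(2))
d=snap("scene","s11");e=snap("side","s11b");trayboxes(d);trayboxes(load("s9"))
# counter: knob pointer red, dial mark
for n,D,roi in(("scene",d,(160,195,200,232)),("side",e,(275,245,330,300))):
    x0,y0,x1,y1=roi;hsv=cv2.cvtColor(D["pixels"][y0:y1,x0:x1],cv2.COLOR_BGR2HSV)
    r=cv2.inRange(hsv,(0,140,90),(8,255,255))|cv2.inRange(hsv,(172,140,90),(180,255,255))
    k,l,st,ce=cv2.connectedComponentsWithStats(r)
    for i in range(1,k):print(n,"red",st[i,4],(ce[i]+[x0,y0]).round(1),onz(D,*(ce[i]+[x0,y0]),.07)[:2].round(3),onz(D,*(ce[i]+[x0,y0]),.036)[:2].round(3))
    w=cv2.inRange(hsv,(0,0,170),(180,60,255));p=np.argwhere(w)[:,::-1];
    h=cv2.convexHull(p);(c,ax,an)=cv2.fitEllipse(h);print(n,"dial",np.array(c)+[x0,y0],ax,onz(D,*(np.array(c)+[x0,y0]),.036).round(3))
    cv2.imwrite(f"pics/cnt_{n}.png",cv2.resize(D["pixels"][y0-5:y1+5,x0-5:x1+5],None,fx=7,fy=7,interpolation=2))
go([.55,-.19,.45],down(TY+np.pi))
E
```

```text
40.1833 [ 1.53  0.73 -1.36  2.29  1.13  0.66  1.06]
die [ 0.028 -0.052] [0.039 0.087]
die [0.014 0.008] [0.038 0.085]
die [-0.019  0.06 ] [0.037 0.089]
die [-0.021 -0.132] [0.181 0.07 ]
die [ 0.028 -0.051] [0.039 0.087]
die [0.012 0.008] [0.038 0.088]
die [-0.021 -0.132] [0.181 0.07 ]
scene red 5 [178.2 204.6] [ 0.638 -0.208] [ 0.609 -0.222]
scene red 1 [186. 203.] [ 0.629 -0.19 ] [ 0.6   -0.203]
scene red 1 [180. 215.] [ 0.671 -0.193] [ 0.644 -0.206]
scene dial [180.40260696 213.29972267] (23.11014747619629, 26.78697395324707) [ 0.638 -0.207  0.036]
side red 11 [305.8 253.6] [ 0.639 -0.207] [ 0.652 -0.168]
side red 1 [310. 262.] [ 0.641 -0.233] [ 0.654 -0.196]
side red 1 [287. 265.] [ 0.593 -0.236] [ 0.603 -0.199]
side dial [301.74897575 269.19958305] (30.263389587402344, 43.96957015991211) [ 0.631 -0.216  0.036]
row [-5.477e-01  1.245e-01  4.430e-02 -8.900e-03  6.032e-01 -5.000e-04] min rows 6.8
```

Run:
```python
from h import *
go([.69,-.205,.36],down(TY+np.pi))
```

```text
row [-7.587e-01  7.470e-02  2.987e-01 -8.900e-03  6.032e-01 -5.000e-04] min rows 9.8
```

Request:
{"op": "play_rows", "data": {
  "rows": [
    [[-0.065,0.0065,0.02,-0.001,0.05,0],[-0.13,0.013,0.04,-0.001,0.1,0],[-0.195,0.019,0.06,-0.002,0.15,0],[-0.26,0.025,0.08,-0.003,0.2,0],[-0.325,0.032,0.11,-0.004,0.25,0],[-0.39,0.038,0.14,-0.005,0.31,0],[-0.455,0.044,0.17,-0.006,0.36,0],[-0.52,0.05,0.2,-0.007,0.41,0],[-0.585,0.057,0.23,-0.008,0.46,0],[-0.65,0.064,0.26,-0.009,0.52,0],[-0.71,0.07,0.28,-0.009,0.57,0],[-0.7587,0.0747,0.2987,-0.009,0.6032,0],[-0.7587,0.0747,0.2987,-0.009,0.6032,0],[-0.7587,0.0747,0.2987,-0.009,0.6032,0]]
  ]
}}

```text
clock: 41.45
tool_pos: [0.6899, -0.2028, 0.354]
eef_rot: [-0.039, 0.999, 0.002, -0.003]
contact_force: [-1.0, 0.5, 0.0]
opening: 0.5
finger_force: 0.0
```

Run:
```python
from h import *
s=get_state();print(s["tool_pos"],s["q"].round(2))
d=snap("wrist","w8");print(proj(d,[.635,-.21,.05]))
u,v=proj(d,[.635,-.21,.05]).astype(int);x0=max(u-80,0);y0=max(v-60,0);print(x0,y0)
cv2.imwrite("pics/w8c.png",cv2.resize(d["pixels"][y0:y0+120,x0:x0+160],None,fx=5,fy=5,interpolation=2))
```

```text
[ 0.68993153 -0.20275617  0.35398369] [ 0.66  1.07 -1.1   1.26  0.93  1.34  1.25]
[253.33202361 129.33616841]
173 69
```

View pics/w8c.png

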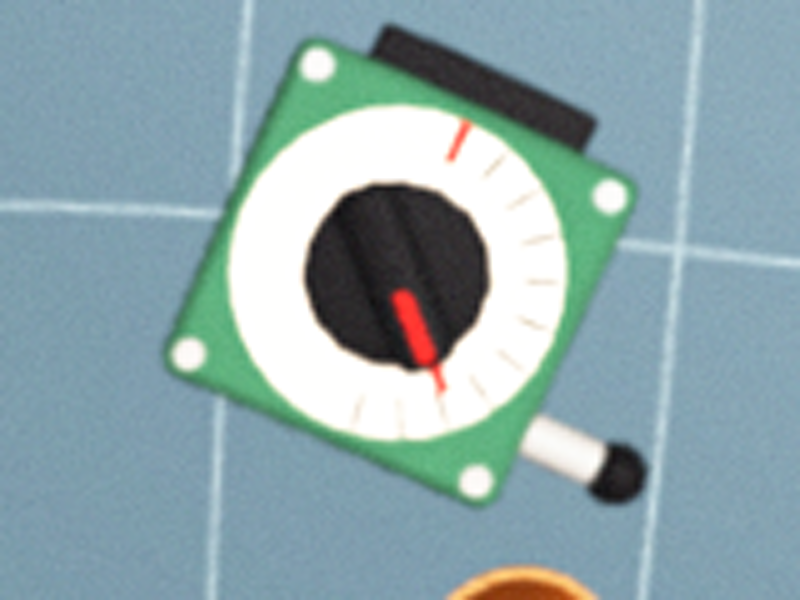

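The close view shows the dial centre at crop pixel (398,272). The pointer aims at (435,388) and the zero mark is at (460,140), so about 135° anticlockwise is needed.

Run:
```python
from h import *
d=load("w8")
P=lambda u,v,z:onz(d,173+u/5-.4,69+v/5-.4,z)[:2]
c=P(398,272,.035);print("dial",c,"hub",P(397,274,.044))
m=P(460,140,.035)-c;a,b=P(402,295,.07),P(433,363,.07)
print("mark heading",np.arctan2(m[1],m[0]),"pointer heading",np.arctan2(*(b-a)[::-1]),"outer tick",np.arctan2(*(P(441,388,.035)-c)[::-1]),"stripe line dist from centre",np.cross((b-a)/np.linalg.norm(b-a),c-a))
```

```text
dial [ 0.62940149 -0.21170939] hub [ 0.62957499 -0.21176781]
mark heading 2.7853439930061645 pointer heading 0.5012075193339253 outer tick 0.4290928204563374 stripe line dist from centre 0.00025810394028031973<stdin>:6: DeprecationWarning: Arrays of 2-dimensional vectors are deprecated. Use arrays of 3-dimensional vectors instead. (deprecated in NumPy 2.0)
```

Request:
{"op": "play_rows", "data": {
  "rows": [
    [[0,0,0,0,0,1],[0,0,0,0,0,1],[0,0,0,0,0,1],[0,0,0,0,0,1],[0,0,0,0,0,1]]
  ]
}}

```text
clock: 41.92
tool_pos: [0.688, -0.2055, 0.3565]
eef_rot: [0.212, 0.977, 0.001, -0.003]
contact_force: [-0.3, -0.1, 0.3]
opening: 0.503
finger_force: 0.0
```

Request:
{"op": "play_rows", "data": {
  "rows": [
    [[0,0,0,0,0,1],[0,0,0,0,0,1],[0,0,0,0,0,1],[0,0,0,0,0,1],[0,0,0,0,0,1]]
  ]
}}

```text
clock: 42.33
tool_pos: [0.6884, -0.2051, 0.3567]
eef_rot: [0.446, 0.895, 0.0, -0.003]
contact_force: [0.1, 0.3, -0.7]
opening: 0.499
finger_force: 0.0
```

Request:
{"op": "play_rows", "data": {
  "rows": [
    [[0,0,0,0,0,1],[0,0,0,0,0,1],[0,0,0,0,0,1],[0,0,0,0,0,1],[0,0,0,0,0,1]]
  ]
}}

```text
clock: 42.75
tool_pos: [0.6888, -0.2048, 0.3567]
eef_rot: [0.653, 0.758, -0.0, -0.003]
contact_force: [0.1, -0.1, 0.1]
opening: 0.5
finger_force: 0.0
```

Request:
{"op": "play_rows", "data": {
  "rows": [
    [[0,0,0,0,0,1],[0,0,0,0,0,1],[0,0,0,0,0,1],[0,0,0,0,0,1],[0,0,0,0,0,1]]
  ]
}}

```text
clock: 43.17
tool_pos: [0.689, -0.2046, 0.3568]
eef_rot: [0.819, 0.573, -0.001, -0.003]
contact_force: [0.4, -0.1, -1.2]
opening: 0.498
finger_force: 0.0
```

Request:
{"op": "play_rows", "data": {
  "rows": [
    [[0,0,0,0,0,1],[0,0,0,0,0,1],[0,0,0,0,0,1],[0,0,0,0,0,1],[0,0,0,0,0,1]]
  ]
}}

```text
clock: 43.58
tool_pos: [0.6891, -0.2044, 0.3568]
eef_rot: [0.935, 0.354, -0.001, -0.003]
contact_force: [0.4, 0.7, 0.1]
opening: 0.501
finger_force: 0.0
```

Run:
```python
from h import *
s=get_state();print(s["tool_pos"],s["q"].round(2),s["clock"])
```

```text
[ 0.68912945 -0.20437966  0.35675391] [ 0.49  0.92 -0.59  1.27  0.52  1.1  -1.  ] 43.5833
```

Run:
```python
from h import *
go([.6295,-.2118,.26],down(.46))
go([.6295,-.2118,.215],down(.46))
```

```text
row [-0.0992 -0.0667  0.1939 -0.0109  0.002   0.5253] min rows 2.7
row [-0.0992 -0.0662  0.2839 -0.0109  0.002   0.5253] min rows 3.7
```

Request:
{"op": "play_rows", "data": {
  "rows": [
    [[-0.0992,-0.0665,0.04,-0.01,0,0.25],[-0.0992,-0.0665,0.08,-0.01,0,0.5253],[-0.0992,-0.0665,0.12,-0.01,0,0.5253],[-0.0992,-0.0665,0.17,-0.01,0,0.5253],[-0.0992,-0.0665,0.22,-0.01,0,0.5253],[-0.0992,-0.0662,0.26,-0.01,0,0.5253],[-0.0992,-0.0662,0.2839,-0.01,0,0.5253],[-0.0992,-0.0662,0.2839,-0.01,0,0.5253],[-0.0992,-0.0662,0.2839,-0.01,0,0.5253]]
  ]
}}

```text
clock: 44.33
tool_pos: [0.6299, -0.2113, 0.215]
eef_rot: [0.974, 0.227, -0.0, -0.001]
contact_force: [0.0, -0.1, 0.4]
opening: 0.498
finger_force: 0.0
```

Request:
{"op": "play_rows", "data": {
  "rows": [
    [[0,0,0,0,0,0],[0,0,0,0,0,0],[0,0,0,0,0,0],[0,0,0,0,0,0],[0,0,0,0,0,0],[0,0,0,0,0,0],[0,0,0,0,0,0],[0,0,0,0,0,0],[0,0,0,0,0,0],[0,0,0,0,0,0]]
  ],
  "claw": 1,
  "squeeze": 25
}}

```text
clock: 45.17
tool_pos: [0.6302, -0.2116, 0.2157]
eef_rot: [0.974, 0.225, 0.0, 0.0]
contact_force: [0.1, -2.4, 4.6]
opening: 0.135
finger_force: 25.0
```

Run:
```python
from h import *
s=get_state();print(s["tool_pos"],s["q"].round(2),s["opening"],s["finger_force"],s["contact_force"],s["moment"])
go([.6295,-.2118,.215],down(.46))
```

```text
[ 0.63018619 -0.21162502  0.21568596] [ 0.48  1.01 -0.44  1.55  0.58  0.72 -1.34] 0.1349359506732544 25.000641820952296 [ 0.05122624 -2.39288367  4.63893585] [-0.20924639  0.09698196 -0.00136657]
row [-0.0014 -0.0003  0.0014  0.0013 -0.0012 -0.0106] min rows 0.0
```

Request:
{"op": "play_rows", "data": {
  "rows": [
    [[0,0,0,0,0,-0.2],[0,0,0,0,0,-0.4],[0,0,0,0,0,-0.6],[0,0,0,0,0,-0.8],[0,0,0,0,0,-1],[0,0,0,0,0,-1]]
  ]
}}

```text
clock: 45.67
tool_pos: [0.6301, -0.2117, 0.2157]
eef_rot: [0.887, 0.461, 0.0, 0.0]
contact_force: [-0.1, -1.4, 6.5]
opening: 0.134
finger_force: 25.0
```

Request:
{"op": "play_rows", "data": {
  "rows": [
    [[0,0,0,0,0,-0.2],[0,0,0,0,0,-0.4],[0,0,0,0,0,-0.6],[0,0,0,0,0,-0.8],[0,0,0,0,0,-1],[0,0,0,0,0,-1]]
  ]
}}

```text
clock: 46.17
tool_pos: [0.6301, -0.2117, 0.2157]
eef_rot: [0.746, 0.666, 0.0, 0.0]
contact_force: [-0.0, -1.7, 7.0]
opening: 0.129
finger_force: 25.0
```

Request:
{"op": "play_rows", "data": {
  "rows": [
    [[0,0,0,0,0,-0.2],[0,0,0,0,0,-0.4],[0,0,0,0,0,-0.6],[0,0,0,0,0,-0.8],[0,0,0,0,0,-1],[0,0,0,0,0,-1]]
  ]
}}

```text
clock: 46.67
tool_pos: [0.6301, -0.2116, 0.2157]
eef_rot: [0.558, 0.83, 0.0, 0.0]
contact_force: [-1.0, -1.6, 6.5]
opening: 0.131
finger_force: 25.0
```

Request:
{"op": "play_rows", "data": {
  "rows": [
    [[0,0,0,0,0,-0.2],[0,0,0,0,0,-0.4],[0,0,0,0,0,-0.6],[0,0,0,0,0,-0.8],[0,0,0,0,0,-1],[0,0,0,0,0,-1]]
  ]
}}

```text
clock: 47.17
tool_pos: [0.63, -0.2117, 0.2157]
eef_rot: [0.335, 0.942, 0.0, 0.0]
contact_force: [-1.7, -0.7, 7.7]
opening: 0.137
finger_force: 25.0
```

Run:
```python
from h import *
s=get_state();P=pose();print(s["tool_pos"],s["q"].round(2),s["opening"],s["finger_force"],s["contact_force"],s["moment"],"heading",np.arctan2(P[1,0],P[0,0]))
go([.6295,-.2118,.2155],down(2.785))
```

```text
[ 0.63002311 -0.21171699  0.21572765] [ 0.68  1.13 -0.88  1.53  1.    0.98  0.37] 0.13660270346776723 24.999583326280117 [-1.66468896 -0.67353253  7.66120018] [-0.27722383  0.13250879  0.04993693] heading 2.4584808444533945
row [ 7.00e-04 -8.00e-04  5.00e-04  4.00e-04  6.00e-04 -6.53e-01] min rows 2.6
```

Continuing to the stop, with a small overshoot so the stop seats it.

Request:
{"op": "play_rows", "data": {
  "rows": [
    [[0,0,0,0,0,-0.2],[0,0,0,0,0,-0.4],[0,0,0,0,0,-0.58],[0,0,0,0,0,-0.58]]
  ]
}}

```text
clock: 47.5
tool_pos: [0.63, -0.2117, 0.2157]
eef_rot: [0.195, 0.981, -0.0, 0.0]
contact_force: [-0.4, -1.0, 6.5]
opening: 0.131
finger_force: 25.0
```

Request:
{"op": "play_rows", "data": {
  "rows": [
    [[0,0,0,0,0,-0.06],[0,0,0,0,0,-0.12],[0,0,0,0,0,-0.17],[0,0,0,0,0,-0.17],[0,0,0,0,0,-0.17]]
  ]
}}

```text
clock: 47.92
tool_pos: [0.63, -0.2117, 0.2157]
eef_rot: [0.156, 0.988, 0.0, 0.0]
contact_force: [-0.9, -0.9, 6.2]
opening: 0.133
finger_force: 25.0
```

Run:
```python
from h import *
s=get_state();P=pose();print(s["tool_pos"],s["opening"],s["contact_force"],s["moment"],"heading",np.arctan2(P[1,0],P[0,0]))
```

```text
[ 0.6300438  -0.21170095  0.21573248] 0.13276828578090458 [-0.9407005  -0.93088346  6.22741883] [-0.11730526  0.05801573 -0.4672767 ] heading 2.8277768767160354
```

The moment rose to -0.47 N m, so the knob is at its stop. Release and check.

Request:
{"op": "play_rows", "data": {
  "rows": [
    [[0,0,0,0,0,0],[0,0,0,0,0,0],[0,0,0,0,0,0],[0,0,0,0,0,0],[0,0,0,0,0,0],[0,0,-0.04,0,0,0],[0,0,-0.1,0,0,0],[0,0,-0.18,0,0,0],[-0.05,0,-0.26,0,0,0],[-0.12,0,-0.3,0,0,0],[-0.12,0,-0.3,0,0,0],[-0.12,0,-0.3,0,0,0]]
  ],
  "claw": 0.5
}}

```text
clock: 48.92
tool_pos: [0.6885, -0.2298, 0.3668]
eef_rot: [0.156, 0.988, 0.001, 0.002]
contact_force: [-1.0, 0.1, -0.9]
opening: 0.497
finger_force: 0.0
```

Run:
```python
from h import *
s=get_state();print(s["tool_pos"],s["clock"])
d=snap("wrist","w9");c=np.array([.6295,-.2117])
hsv=cv2.cvtColor(d["pixels"],cv2.COLOR_BGR2HSV)
r=cv2.inRange(hsv,(0,120,100),(8,255,255))|cv2.inRange(hsv,(172,120,100),(180,255,255))
k,l,st,ce=cv2.connectedComponentsWithStats(r)
u,v=proj(d,[*c,.05]).round();print("centre px",u,v)
for i in range(1,k):
    if np.hypot(*(ce[i]-[u,v]))<60 and st[i,4]>3:
        y,x=np.where(l==i);
        for z in(.035,.07):
            Q=np.array([onz(d,a,b,z)[:2]-c for a,b in zip(x,y)]);rr=np.hypot(*Q.T)
            e=np.linalg.svd(Q-Q.mean(0))[2][0];e=e*np.sign(e@Q.mean(0));print("z",z,"n",st[i,4],"r",rr.min().round(3),rr.max().round(3),"heading of mean",np.arctan2(*Q.mean(0)[::-1]).round(3),"axis",np.arctan2(*e[::-1]).round(3))
sc=snap("scene","s12");trayboxes(sc);si=snap("side","s12b")
x0,y0=int(u)-45,max(int(v)-40,0)
A=cv2.resize(d["pixels"][y0:y0+80,x0:x0+90],(400,356),interpolation=2);B=cv2.resize(sc["pixels"][120:298,110:430],(400,222),interpolation=2)
B=np.vstack([B,np.zeros((134,400,3),np.uint8)]);cv2.imwrite("pics/fin.png",np.hstack([A,B]))
```

```text
[ 0.68848568 -0.22984679  0.36678515] 48.9167
centre px 257.0 119.0
z 0.035 n 4 r 0.03 0.033 heading of mean 2.793 axis 3.14
z 0.07 n 4 r 0.028 0.03 heading of mean 2.792 axis 3.14
z 0.035 n 89 r 0.002 0.026 heading of mean 2.797 axis 2.807
z 0.07 n 89 r 0.003 0.024 heading of mean 2.795 axis 2.807
die [ 0.03  -0.055] [0.033 0.021]
die [-0.02  -0.016] [0.053 0.022]
die [-0.046  0.066] [0.05  0.032]
```

View pics/fin.png

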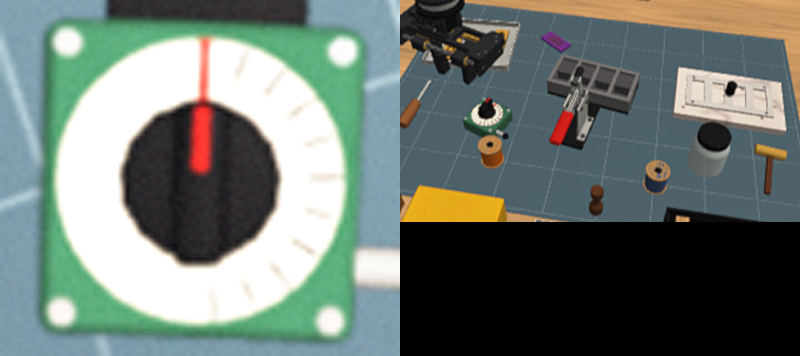

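The pointer is on the zero mark and all pockets are empty. The plate sits on the slab, with its knob at (731,88). One last plate check, then hand in.

Run:
```python
from h import *
p=onz(load("s12"),110+331*.8,120+86*.8,.055)[:2];e=np.hypot(*(p-[.466,.3]));print(p,e)
if e<.03: print(finish_job())
```

```text
[0.46992681 0.30023377] 0.003933760427965052
the job is handed in; nothing more can be done
None
```

The job is handed in: clamp open, guide plate on the slab about 4 mm off centre, three dies (pocket 4 was empty at the start) flat in the tray, and the reset knob within about 0.01 rad of its zero mark, all by my own camera checks since the hand-in returned no verdict.

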